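# Lock the detachable knob into the lid and cover the pot

## Task

The blue lid on the counter has lost its knob: take the black detachable knob out of the little ceramic dish, pass its T-foot through the slot in the lid's hub, press it down gently against its spring, turn it a quarter turn clockwise (seen from above) and let it rise so that it locks under the lid. Then carry the lid by the knob, without touching the lid itself, and set it down gently and squarely on the open steel pot on the burner, and let go. The foot sits crooked in the knob, by an amount that cannot be seen, so find the slot by feel rather than by force, and leave the pot and everything else on the counter where it stands.

Things in the scene. Friction and masses are not known exactly. Their poses are not given: they have to be found in the camera images.
- knob: Detachable lid knob, 0.10 kg, upright in the dish at the start: black grip bar over a grey round sprung collar (52 mm across) over a steel T-foot. Origin on its axis at the underside of the relaxed collar, z up. The collar fills z = 0 to 13.5 mm and slides up by up to 8.5 mm against its spring: 3 N to start it, 0.8 N more per mm, 9.8 N at its end, rigid after that.
- grip (a point): Middle of the knob's black grip bar, 43 mm above the knob's origin, same axes. The bar is 44 mm long along x, 16 mm wide along y (pinch it across these 16 mm) and reaches from 23 to 50 mm above the origin.
- foot (a point): Centre of the T-foot's underside, 5 mm below the knob's origin; axes are the knob's. Flat steel bar 36 x 8 x 4 mm on an 8 mm shank. It should lie along x, but its rivet is worn: it stands up to 0.58 rad off to either side, unseen in the dish and not in these readings. The rivet is stiff (0.10 N m): the foot follows the knob under a light touch, slipping within +-0.60 rad only if forced.
- lid: Hard blue silicone lid, 185 mm across, 0.32 kg (a quarter more or less), loose, right way up on the counter. Origin at the centre of its underside, z up; x runs along the slot. Locating ring (150 mm outside) z = 0 to 8 mm, 185 mm flange z = 8 to 12 mm, dome up to a flat steel hub of 56 mm, top at z = 25 mm. Under the hub is a hollow, open down to the counter.
- slot (a point): Centre of the slot at the hub's top, 25 mm above the lid's origin, same axes. Slot 39 mm long (x), 9.5 mm wide (y). Under it the foot turns only with the knob's origin 6.3 to 8.5 mm below this point (foot's upper face under the lands, 7 mm down). Knob's origin when the foot has dropped in and the collar just rests on the hub: at this point; when locked: 3 mm below it.
- groove (a point): Centre of the roof of the cross groove under the hub, 4 mm below the slot point, same axes. Groove 12 mm wide, along y, 3 mm deep into the lands: the foot locks when it lies along y and is let up into it. Lugs stop the clockwise turn (from above) 0.05 rad past the groove and bar the counterclockwise turn.
- dish: Small white ceramic dish (egg-cup size), 40 mm tall, mouth 42 mm inside and 50 mm outside, foot 61 mm across, loose, 0.16 kg. Origin at the centre of its underside. The knob's collar rests on its rim, the T-foot hangs inside. It stands either nearer to the robot or farther away, changing places with the amber jar.
- pot: Open steel pot without its lid, standing on the burner, 1.4 kg, loose; 168 mm outside, 160 mm inside, 90 mm tall, two loop handles at its y sides, 30 mm out, below the rim. Origin at the centre of its underside. Covered, the lid's flange lies on the rim, its ring inside with 5 mm of play: lid origin 82 mm above the pot's.
- pot_rim (a point): Centre of the pot's mouth at rim height, 90 mm above the pot's origin.
- burner: White portable induction burner with black glass top, 360 x 290 x 50 mm, fixed; origin at the centre of its underside. The pot stands on it, off centre by 30 mm towards the robot.
- lunchbox: Orange plastic lunchbox, 126 x 195 x 65 mm; bystander, origin at the centre of its underside.
- ladle: Steel ladle lying on the counter, bowl 84 mm across, handle 230 mm; bystander, origin under the bowl.
- jar: Amber glass spice jar with steel cap, 52 mm across and 75 mm tall; bystander, origin at the centre of its underside.
- saucer: Blue ceramic saucer, 104 mm across and 20 mm tall; bystander, origin at the centre of its underside.
- mug: Terracotta mug, 76 mm across and 85 mm tall; bystander, origin at the centre of its underside.
Mind the look-alikes: they are no part of the job. What is shaped like the knob but purple or turquoise is not meant.

How it is judged:
By the outcome, as a careful person would: the job done as asked, in the order asked, and still so for the second after the job is handed in, with the robot touching nothing.
It also fails if it takes over 72 s, if anything falls off the work surface, if the arm or the gripper's body presses on something with over 40 N, if the wrist force passes 120 N, or if a joint passes its speed limit or range.

## Robot

A 7-joint arm with a two-finger parallel gripper is mounted at the origin on the work surface. World frame = base frame: x ahead of the robot, y to its left, z up, the work surface at z = 0. Lengths are in m, angles in degrees, forces in N, time in s.
With the tool pointing down it reaches from about 0.425 to 0.875 m from the base axis. Payload 4.7 kg.
Tool frame: the origin (TCP) lies between the finger pads; the fingertips stand 14 mm ahead of it and the grasp point (between the pads) lies 5 mm behind it (env.tip_reach is the distance from the TCP to the fingertips, in m); z points along the fingers, y is the direction in which the jaws open and shut (so a half turn about z gives the same grasp; the last joint's range is limited). The gripper opens to 87 mm and grips with 3 to 60 N. Pads are 19 mm wide; open, the fingers measure 117 mm over their backs; the gripper's body (75 mm by 190 mm) begins 51 mm behind the grasp point.
Start: joints at [-74.421, 18.392, -4.016, 83.108, 1.295, 78.541, -3.26], TCP at [0.166, 0.629, 0.209] pointing down, gripper open.
Joint ranges: [-163.93, 163.93], [-17.29, 119.83], [-79.2, 71.16], [3.27, 140.29], [-89.18, 269.18], [5.43, 117.66], [-154.24, 154.24]. Speed limits (degrees/s): [147.25, 147.25, 180, 180, 180, 180, 180].

## Interface

Orientations are given as [roll, pitch, yaw] about the fixed x, y, z axes, in that order (R = Rz(yaw) Ry(pitch) Rx(roll)).
In Python, from cell import env gives the robot as it stands. The module is installed in compiled form; this text tells all that it offers.
- The arm moves only by the shell command python3 -m pendant 'ROWS' [FORCE]. ROWS is JSON, a list of rows, each an object of numbers: "rx", "ry", "rz": the turn, a rotation vector about the tool's x, y, z in degrees; "tx", "ty", "tz": the shift along the tool's x, y, z in mm; "jaw": the finger opening in mm, from 0 to 87. In form: [{"rx": .., "ry": .., "rz": .., "tx": .., "ty": .., "tz": .., "jaw": ..}, ...]. A call has 1 to 20 rows; each row shifts and turns the commanded pose from where the row before left it, along the tool's axes as they then stand; what a row does not reach is not made up. A row lasts 1/12 s, in which the tool goes at most 41.7 mm and 7.16 degrees, less where a joint would pass 70% of its speed; a pose out of reach is approached as far as the arm can. A call with a gripper value outside its range is refused whole. The fingers move at their own pace and stop on an object; FORCE is the grip in N (left out, the last holds). Time passes only in rows, so rows that do not move let the fingers close. It gives the time, the measured TCP pose, the force and the opening at its end, in the units of the state.
- env.get_obs(): the state, without advancing time (a new reading comes with each control period).
- env.read_camera(name): name is "scene" or "top" or "wrist"; returns a dict with "img" (480x640x3 uint8, red, green, blue), "range_z" (480x640 float32, m along the optical axis (not along the pixel's ray), 0 where there is no reading), "vertical_fov" (degrees; the focal length in pixels is half the picture's height over the tangent of half this angle, whatever the lens; pixels are square), "cx", "cy" (the principal point, pixels), "distortion" ([k1, k2, p1, p2, k3] as OpenCV has them; the pictures are not rectified), "world_to_cam" (4x4, takes a point from world to camera coordinates). Camera axes: x right, y up, looking along -z (the intrinsics and any distortion apply to the point x, -y, -z); pixel columns grow to the right and rows downward; lengths in m; the calibration is good to about 2 mm. A picture is of the moment at which its call begins.
- env.sign_off(): hands the job in, once; it reports no verdict.
The state is a dict: "time_s": time; "qpos": joint angles; "joint_velocities": joint speeds; "effort": joint torques, N m; "tool_pos": TCP position; "tool_rot": TCP orientation; "force": force on the tool from outside, world axes, zero at the start; "wrist_torque": the same for the moment, N m; "grip_width": finger opening in m.
Only numpy, scipy, OpenCV 4.12 (cv2) and the standard library are available. Lean on these libraries where they do the work, as an engineer would, in place of code of your own. Each camera call takes 0.05 s, during which the arm holds its last target.

## Working session

There is one attempt and no reset: what is moved stays moved. The work goes in short steps, Python scripts to look and compute and a shell command to move; the robot and the scene stay as the last step left them, time stands still between calls to the robot, and variables do not carry over. Pictures are saved under pics/ and viewed, and the job is handed in when it is done.

```bash
mkdir -p pics
cat > h.py <<'E'
import numpy as np,cv2
from cell import env
def K(c):
    f=240/np.tan(np.radians(c["vertical_fov"])/2)
    return np.array([[f,0,c["cx"]],[0,f,c["cy"]],[0,0,1]]),np.array(c["distortion"],float)
def ray(c,uv):
    k,d=K(c); n=cv2.undistortPoints(np.array(uv,float).reshape(-1,1,2),k,d).reshape(-1,2)
    T=np.array(c["world_to_cam"]);R=T[:3,:3];o=-R.T@T[:3,3]
    v=np.c_[n[:,0],-n[:,1],-np.ones(len(n))]@R
    return o,v
def plane(c,uv,z):
    o,v=ray(c,uv); return o+v*((z-o[2])/v[:,2])[:,None]
def depthpt(c,uv):
    o,v=ray(c,uv); uv=np.array(uv).reshape(-1,2).astype(int)
    return o+v*c["range_z"][uv[:,1],uv[:,0]][:,None]
def proj(c,p):
    k,d=K(c);T=np.array(c["world_to_cam"]);q=np.array(p).reshape(-1,3)@T[:3,:3].T+T[:3,3]
    q=q*[1,-1,-1]; return cv2.projectPoints(q,np.zeros(3),np.zeros(3),k,d)[0].reshape(-1,2)
def save(c,n): cv2.imwrite('pics/'+n,c["img"][:,:,::-1])
E
python3 - <<'E'
from h import *
import pickle
for n in ["scene","top","wrist"]:
    c=env.read_camera(n);save(c,n+"0.png");pickle.dump(c,open(n+'0.pkl','wb'))
    T=np.array(c["world_to_cam"]);print(n,c["vertical_fov"],c["distortion"],-T[:3,:3].T@T[:3,3])
print(env.get_obs(),env.tip_reach)
E
```

```text
scene 49.05244994004485 [-0.01497065  0.          0.          0.          0.        ] [ 1.21597323 -0.44415989  1.06328323]
top 55.05413315508058 [-0.04270017  0.          0.          0.          0.        ] [0.34720239 0.07535118 1.36424618]
wrist 67.96626293607216 [0.01086922 0.         0.         0.         0.        ] [0.10328522 0.64381437 0.38413397]
{'time_s': 0.15, 'qpos': array([-74.42233306,  18.43177664,  -4.01545418,  83.15898925,
         1.29352865,  78.54118014,  -3.26168879]), 'joint_velocities': array([ 0.02683688, -0.11744414, -0.11167098, -0.18792569,  0.09289831,
        0.13213366,  0.03201793]), 'effort': array([-6.99553107e-05, -4.91794467e+01, -4.04457059e-01, -3.12879395e+01,
       -6.39220909e-02,  4.03156551e-02,  9.68837435e-05]), 'tool_pos': array([0.1656339 , 0.62808287, 0.20778347]), 'tool_rot': array([-1.79913190e+02,  3.64355164e-03,  1.65229677e+02]), 'force': array([-0.09638372,  0.32824703, -0.48047827]), 'wrist_torque': array([-0.02482019,  0.02026654, -0.0092621 ]), 'grip_width': 0.08692615969781431} 0.014
```

View pics/scene0.png

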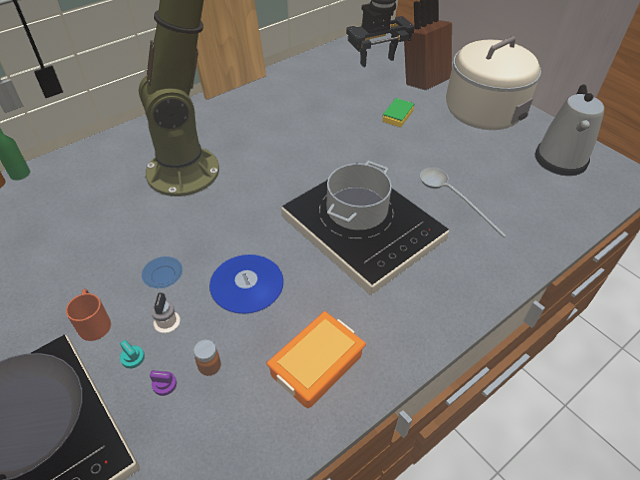

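View pics/top0.png

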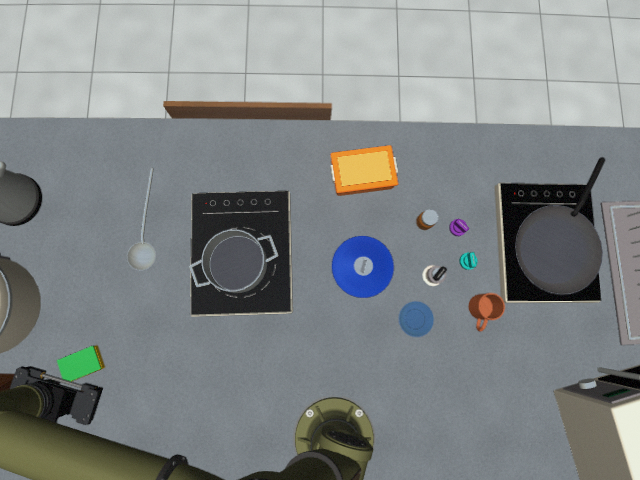

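View pics/wrist0.png

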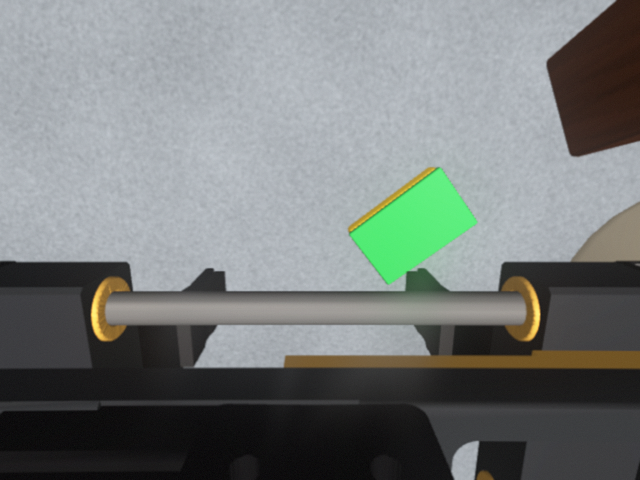

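Run:
```python
from h import *
import pickle
t=pickle.load(open('top0.pkl','rb'));s=pickle.load(open('scene0.pkl','rb'))
a=cv2.resize(t["img"][200:320,380:520],None,fx=4,fy=4,interpolation=2)
b=cv2.resize(s["img"][250:410,60:220],None,fx=3,fy=3,interpolation=2)
im=np.zeros((960,560,3),np.uint8);im[:480]=a;im[480:,:480]=b
cv2.imwrite('pics/crop0.png',cv2.resize(im,(350,600))[:,:,::-1]);cv2.imwrite('pics/cropA.png',a[:,:,::-1]);cv2.imwrite('pics/cropB.png',b[:,:,::-1])
hsv=cv2.cvtColor(t["img"],cv2.COLOR_RGB2HSV)
m=((hsv[...,0]>110)&(hsv[...,0]<125)&(hsv[...,1]>190)).astype(np.uint8)
m[:, :320]=0
cs=max(cv2.findContours(m,0,1)[0],key=cv2.contourArea)
e=cv2.fitEllipse(cs);print('lid',e,plane(t,e[0],0.011))
# pot rim: depth
P=depthpt(t,[(x,y) for y in range(180,320) for x in range(180,300)]).reshape(140,120,3)
rim=(P[...,2]>.13)&(P[...,2]<.15)
q=P[rim];print(len(q));
ctr,r=cv2.minEnclosingCircle(q[:,:2].astype(np.float32));print('rimdepth',ctr,r, np.median(q[:,2]))
print('pot floor z',P[260-180,235-180],'burner corners',plane(t,[(192,193),(290,191),(292,314),(192,316)],.05))
for n,uv,z in [('knob',(437,272),.09),('dish',(431,276),.0),('jar',(428,219),.075),('mug',(486,305),.085),('saucer',(416,319),.02),('turq',(468,261),.05),('purple',(458,227),.05),('hub',(363,266),.025)]:
    print(n,plane(t,uv,z),depthpt(t,uv))
```

```text
lid ((362.2435302734375, 266.22686767578125), (59.346073150634766, 60.389686584472656), 140.62452697753906) [[ 0.48562357 -0.08317162  0.011     ]]
354
rimdepth (0.48751112818717957, 0.2785298526287079) 0.08477059751749039 0.13714986470310686
pot floor z [0.4957423  0.28475207 0.05784865] burner corners [[0.692691   0.41888446 0.05      ]
 [0.70182373 0.13212866 0.05      ]
 [0.34519223 0.12089341 0.05      ]
 [0.3376296  0.40113457 0.05      ]]
knob [[ 0.46272422 -0.28385117  0.09      ]] [[ 0.46361373 -0.286617    0.0801884 ]]
dish [[ 0.45879981 -0.29062719  0.        ]] [[ 0.45441623 -0.27625144  0.05358803]]
jar [[ 0.61697321 -0.26741978  0.075     ]] [[ 0.61762248 -0.26824473  0.07189714]]
mug [[ 0.37150443 -0.42091553  0.085     ]] [[ 0.37299012 -0.45125447  0.00679413]]
saucer [[ 0.33214224 -0.23723643  0.02      ]] [[ 0.3319313  -0.24161487  0.00117104]]
turq [[ 0.49887921 -0.38765249  0.05      ]] [[ 0.50073727 -0.39332431  0.0339004 ]]
purple [[ 0.59920497 -0.36255314  0.05      ]] [[ 0.60153485 -0.36660176  0.03784921]]
hub [[ 0.48487373 -0.08376028  0.025     ]] [[ 0.48724628 -0.08650233  0.0019201 ]]
```

View pics/cropA.png

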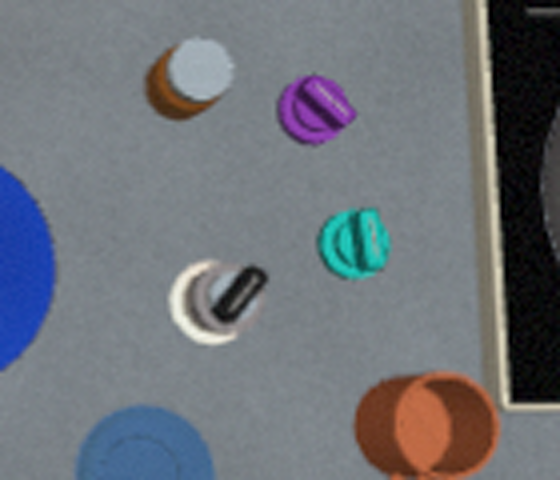

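View pics/cropB.png

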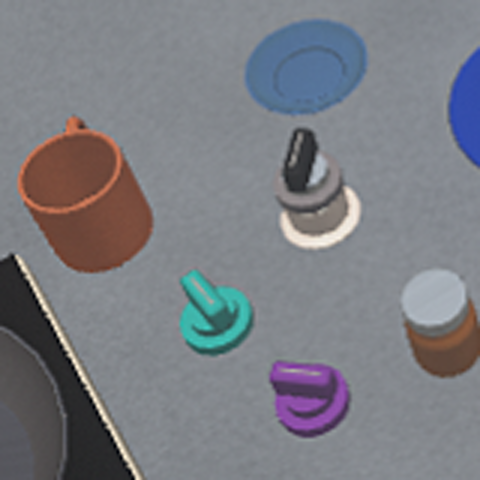

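The black bar at top (438,273) sits over a grey collar in the white dish. The purple one at (458,227) and the turquoise one at (468,261) stand on the counter, so they are the look-alikes. The dish is in the near place and the jar (428,219) is in the far one. The lid is at about (0.486,-0.083) and the pot at about (0.49,0.28).

I'll move to a spot where the wrist camera sees both the lid and the knob.

```bash
python3 -m pendant '[{"tx":-30.8,"ty":-22,"tz":-4},{"tx":-30.8,"ty":-22,"tz":-4},{"tx":-30.8,"ty":-22,"tz":-4},{"tx":-30.8,"ty":-22,"tz":-4},{"tx":-30.8,"ty":-22,"tz":-4},{"tx":-30.8,"ty":-22,"tz":-4},{"tx":-30.8,"ty":-22,"tz":-4},{"tx":-30.8,"ty":-22,"tz":-4},{"tx":-30.8,"ty":-22,"tz":-4},{"tx":-30.8,"ty":-22,"tz":-4},{"tx":-30.8,"ty":-22,"tz":-4},{"tx":-30.8,"ty":-22,"tz":-4},{"tx":-30.8,"ty":-22,"tz":-4}]' && python3 -m pendant '[{"tx":-13.4,"ty":-34.4},{"tx":-13.4,"ty":-34.4},{"tx":-13.4,"ty":-34.4},{"tx":-13.4,"ty":-34.4},{"tx":-13.4,"ty":-34.4},{"tx":-13.4,"ty":-34.4},{"tx":-13.4,"ty":-34.4},{"tx":-13.4,"ty":-34.4},{"tx":-13.4,"ty":-34.4},{"tx":-13.4,"ty":-34.4},{"tx":-13.4,"ty":-34.4},{"tx":-13.4,"ty":-34.4},{"tx":0},{"tx":0}]'
python3 - <<'E'
from h import *
import pickle
c=env.read_camera("wrist");save(c,"wrist1.png");pickle.dump(c,open('wrist1.pkl','wb'))
T=np.array(c["world_to_cam"]);print(-T[:3,:3].T@T[:3,3],-T[2,:3])
o=env.get_obs();print(o['time_s'],o['qpos'],o['tool_pos'],o['tool_rot'])
E
```

```text
[0.10329227 0.64385049 0.38427863] [ 0.23130577 -0.06218483 -0.9708917 ]
0.2 [-74.42304438  18.42173109  -4.014334    83.14818774   1.29364593
  78.54006827  -3.25865716] [0.16566298 0.62818531 0.20799185] [-1.7993513e+02  3.6213307e-03  1.6523214e+02]invalid input at $[0]: expected keys rx, ry, rz, tx, ty, tz, jaw
```

View pics/wrist1.png

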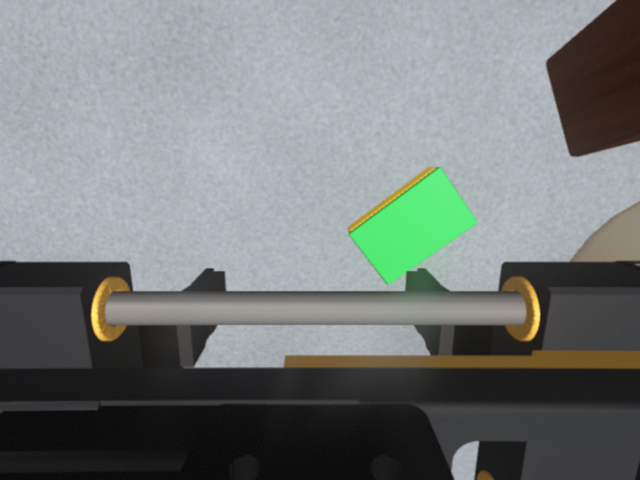

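```bash
python3 -m pendant '[{"rx":0,"ry":0,"rz":0,"tx":-30.8,"ty":-22,"tz":-4,"jaw":87},{"rx":0,"ry":0,"rz":0,"tx":-30.8,"ty":-22,"tz":-4,"jaw":87},{"rx":0,"ry":0,"rz":0,"tx":-30.8,"ty":-22,"tz":-4,"jaw":87},{"rx":0,"ry":0,"rz":0,"tx":-30.8,"ty":-22,"tz":-4,"jaw":87},{"rx":0,"ry":0,"rz":0,"tx":-30.8,"ty":-22,"tz":-4,"jaw":87},{"rx":0,"ry":0,"rz":0,"tx":-30.8,"ty":-22,"tz":-4,"jaw":87},{"rx":0,"ry":0,"rz":0,"tx":-30.8,"ty":-22,"tz":-4,"jaw":87},{"rx":0,"ry":0,"rz":0,"tx":-30.8,"ty":-22,"tz":-4,"jaw":87},{"rx":0,"ry":0,"rz":0,"tx":-30.8,"ty":-22,"tz":-4,"jaw":87},{"rx":0,"ry":0,"rz":0,"tx":-30.8,"ty":-22,"tz":-4,"jaw":87},{"rx":0,"ry":0,"rz":0,"tx":-30.8,"ty":-22,"tz":-4,"jaw":87},{"rx":0,"ry":0,"rz":0,"tx":-30.8,"ty":-22,"tz":-4,"jaw":87},{"rx":0,"ry":0,"rz":0,"tx":-30.8,"ty":-22,"tz":-4,"jaw":87}]'
python3 -m pendant '[{"rx":0,"ry":0,"rz":0,"tx":-15.2,"ty":-34.8,"tz":0,"jaw":87},{"rx":0,"ry":0,"rz":0,"tx":-15.2,"ty":-34.8,"tz":0,"jaw":87},{"rx":0,"ry":0,"rz":0,"tx":-15.2,"ty":-34.8,"tz":0,"jaw":87},{"rx":0,"ry":0,"rz":0,"tx":-15.2,"ty":-34.8,"tz":0,"jaw":87},{"rx":0,"ry":0,"rz":0,"tx":-15.2,"ty":-34.8,"tz":0,"jaw":87},{"rx":0,"ry":0,"rz":0,"tx":-15.2,"ty":-34.8,"tz":0,"jaw":87},{"rx":0,"ry":0,"rz":0,"tx":-15.2,"ty":-34.8,"tz":0,"jaw":87},{"rx":0,"ry":0,"rz":0,"tx":-15.2,"ty":-34.8,"tz":0,"jaw":87},{"rx":0,"ry":0,"rz":0,"tx":-15.2,"ty":-34.8,"tz":0,"jaw":87},{"rx":0,"ry":0,"rz":0,"tx":-15.2,"ty":-34.8,"tz":0,"jaw":87},{"rx":0,"ry":0,"rz":0,"tx":-15.2,"ty":-34.8,"tz":0,"jaw":87},{"rx":0,"ry":0,"rz":0,"tx":-15.2,"ty":-34.8,"tz":0,"jaw":87},{"rx":0,"ry":0,"rz":0,"tx":0,"ty":0,"tz":0,"jaw":87},{"rx":0,"ry":0,"rz":0,"tx":0,"ty":0,"tz":0,"jaw":87}]'
python3 - <<'E'
from h import *
import pickle
c=env.read_camera("wrist");save(c,"wrist2.png");pickle.dump(c,open('wrist2.pkl','wb'))
o=env.get_obs();print(o['time_s'],o['qpos'],o['tool_pos'],o['tool_rot'])
E
```

```text
time_s: 1.28
tool_pos: [0.4808, 0.2482, 0.2609]
tool_rot: [180.0, 0.0, 165.2]
force: [0.3, 0.1, 0.7]
grip_width: 0.087
time_s: 2.45
tool_pos: [0.549, -0.2035, 0.2603]
tool_rot: [-179.9, -0.0, 164.9]
force: [0.1, 0.8, -0.0]
grip_width: 0.0868
2.5 [-17.29504417  10.64627763  40.24619317  89.46562835  -6.91934343
  82.47001399  98.49128753] [ 0.54958167 -0.20092014  0.26027663] [ 1.79989712e+02 -4.48879470e-02  1.65113392e+02]
```

View pics/wrist2.png

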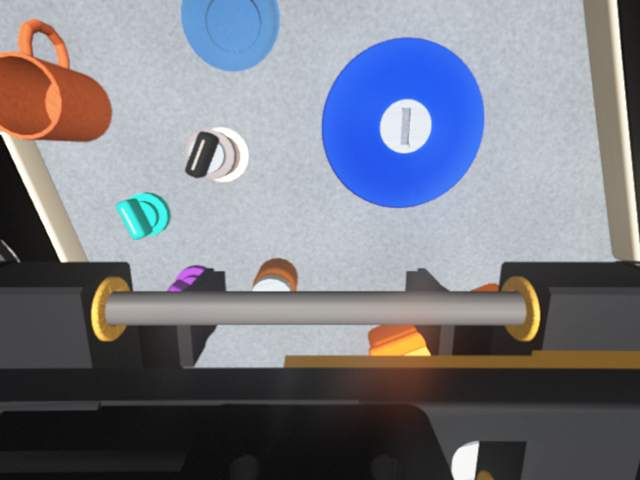

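The wrist view shows the black bar at (201,155), the lid at (403,122), and the hub slot at (405,126) running almost along the image's vertical. Next I'll measure them.

Run:
```python
from h import *
import pickle
c=pickle.load(open('wrist2.pkl','rb'));I=c["img"];hsv=cv2.cvtColor(I,cv2.COLOR_RGB2HSV);h,s,v=[hsv[...,i].astype(int) for i in range(3)]
def big(m,box):
    k=np.zeros(m.shape,np.uint8);x0,y0,x1,y1=box;k[y0:y1,x0:x1]=m[y0:y1,x0:x1]
    return max(cv2.findContours(k,0,1)[0],key=cv2.contourArea),k
ct,_=big((h>108)&(h<128)&(s>200),(300,20,500,230))
P=plane(c,ct.reshape(-1,2),.012)
print('lid',cv2.minEnclosingCircle(P[:,:2].astype(np.float32)),P[:,:2].mean(0))
hb,_=big((s<60)&(v>120),(370,90,440,160))
P=plane(c,hb.reshape(-1,2),.025);print('hub',cv2.minEnclosingCircle(P[:,:2].astype(np.float32)))
a=cv2.resize(I[90:165,365:445],None,fx=6,fy=6,interpolation=2);b=cv2.resize(I[115:195,175:260],None,fx=6,fy=6,interpolation=2)
cv2.imwrite('pics/slot.png',a[:,:,::-1]);cv2.imwrite('pics/knob.png',b[:,:,::-1])
print(v[100:155:3,396:416:2])
kb,k=big((v<75),(180,120,225,185));P=plane(c,kb.reshape(-1,2),.09)
r=cv2.minAreaRect((P[:,:2]*1000).astype(np.float32));print('bar',r,cv2.minAreaRect(kb))
print('depth bar',depthpt(c,[(206,143),(202,155),(210,140),(197,165)]))
print('dish',depthpt(c,[(238,155),(220,155)]))
```

```text
lid ((0.4859245717525482, -0.08537373691797256), 0.0907285064458847) [ 0.48148443 -0.0866917 ]
hub ((0.4861263632774353, -0.08499027043581009), 0.02798646315932274)
[[247 246 246 244 244 244 244 244 245 246]
 [244 244 242 244 245 244 244 244 244 244]
 [244 244 244 237 243 244 244 243 244 244]
 [244 244 245 203 200 203 200 187 244 243]
 [242 242 243 224 203 203 199 195 244 242]
 [244 243 244 225 206 210 198 205 243 242]
 [243 243 244 215 206 212 199 225 244 243]
 [245 245 243 214 206 204 194 237 245 245]
 [245 245 243 215 204 201 198 243 245 245]
 [244 244 241 209 206 207 198 244 244 244]
 [244 245 241 206 204 201 199 241 244 245]
 [244 244 238 205 210 209 184 243 244 243]
 [244 244 237 205 212 209 188 245 244 244]
 [245 245 235 209 206 205 200 246 245 245]
 [247 247 232 210 209 198 177 246 247 246]
 [246 246 241 239 238 238 227 241 245 245]
 [244 243 244 243 244 243 241 245 244 244]
 [247 248 247 248 247 247 247 247 248 247]
 [244 245 245 245 245 246 245 246 245 243]]
bar ((461.5457458496094, -292.5119323730469), (18.1055965423584, 43.03843307495117), 49.764888763427734) ((201.66439819335938, 154.56163024902344), (19.896997451782227, 45.06084060668945), 20.556045532226562)
depth bar [[ 0.45250472 -0.28454986  0.09100682]
 [ 0.46174091 -0.29233741  0.08929758]
 [ 0.45084483 -0.28021637  0.09036439]
 [ 0.4693286  -0.29977292  0.09015053]]
dish [[ 0.4675669  -0.27261296  0.02535593]
 [ 0.46465287 -0.28225242  0.0641829 ]]
```

View pics/slot.png

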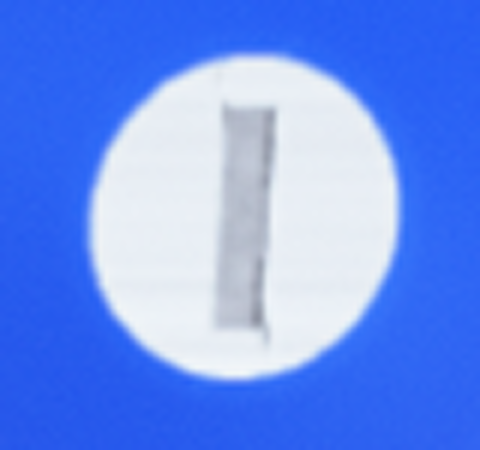

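View pics/knob.png

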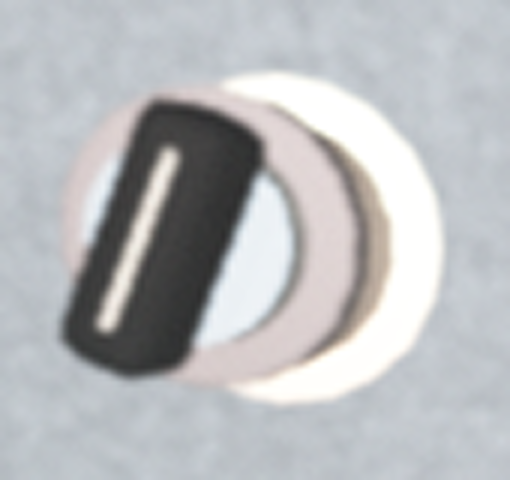

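Run:
```python
from h import *
import pickle
c=pickle.load(open('wrist2.pkl','rb'));I=c["img"].astype(int)
# white stripe
m=np.zeros((480,640),np.uint8);sub=I[135:176,188:209].min(2)>130
m[135:176,188:209]=sub
n,l,st,ce=cv2.connectedComponentsWithStats(m);i=1+np.argmin(np.hypot(*(ce[1:]-[198,155]).T));print(st[i],ce[i])
ys,xs=np.where(l==i);P=plane(c,np.c_[xs,ys],.09)[:,:2]
d=cv2.fitLine((P*1000).astype(np.float32),cv2.DIST_L2,0,.01,.01).ravel();print('stripe',P.mean(0),np.degrees(np.arctan2(d[1],d[0])),np.ptp(P@d[:2]))
# slot
m=(I.max(2)<230).astype(np.uint8);k=np.zeros_like(m);k[105:146,397:414]=m[105:146,397:414]
ys,xs=np.where(k);P=plane(c,np.c_[xs,ys],.025)[:,:2]
r=cv2.minAreaRect((P*1000).astype(np.float32));d=cv2.fitLine((P*1000).astype(np.float32),cv2.DIST_L2,0,.01,.01).ravel();print('slot',P.mean(0),r,np.degrees(np.arctan2(d[1],d[0])))
q=plane(c,np.array([(222,105),(275,107),(265,328),(215,328)])/6+[365,90],.025)[:,:2];print(q.mean(0)); e=(q[0]+q[1]-q[2]-q[3])/2;print(np.degrees(np.arctan2(e[1],e[0])),np.linalg.norm(e))
# top & scene check for bar
for n in ['top','scene']:
    t=pickle.load(open(n+'0.pkl','rb'));v=t["img"].max(2);k=np.zeros(v.shape,np.uint8)
    x0,y0,x1,y1=(428,262,450,284) if n=='top' else (150,288,172,320)
    k[y0:y1,x0:x1]=v[y0:y1,x0:x1]<70
    ys,xs=np.where(k);p=(xs.mean(),ys.mean());print(n,p,plane(t,p,.085))
# two-view triangulate hub? predicted wrist->scene
o=env.get_obs();R=cv2.Rodrigues(np.zeros(3))[0]
```

```text
[191 140  14  30 109] [197.57798165 154.24770642]
stripe [ 0.46009649 -0.29596002] -40.373726 0.03029592484315813
slot [ 0.48577133 -0.08479453] ((486.2400817871094, -84.8158950805664), (9.533223152160645, 40.18281173706055), 76.35286712646484) -14.20541
[ 0.48648518 -0.08452009]
166.20919693169003 0.03889316055006325
top (np.float64(439.0405405405405), np.float64(273.2972972972973)) [[ 0.4595594  -0.29093737  0.085     ]]
scene (np.float64(159.81203007518798), np.float64(303.82706766917295)) [[ 0.47139092 -0.29596861  0.085     ]]
```

```bash
python3 -m pendant '[{"rx":0,"ry":0,"rz":0,"tx":15.5,"ty":-28.6,"tz":0,"jaw":87},{"rx":0,"ry":0,"rz":0,"tx":15.5,"ty":-28.6,"tz":0,"jaw":87},{"rx":0,"ry":0,"rz":0,"tx":15.5,"ty":-28.6,"tz":0,"jaw":87},{"rx":0,"ry":0,"rz":0,"tx":15.5,"ty":-28.6,"tz":0,"jaw":87},{"rx":0,"ry":0,"rz":6.4,"tx":0,"ty":0,"tz":25,"jaw":70},{"rx":0,"ry":0,"rz":6.4,"tx":0,"ty":0,"tz":25,"jaw":70},{"rx":0,"ry":0,"rz":6.4,"tx":0,"ty":0,"tz":25,"jaw":70},{"rx":0,"ry":0,"rz":6.4,"tx":0,"ty":0,"tz":25,"jaw":70},{"rx":0,"ry":0,"rz":0,"tx":0,"ty":0,"tz":0,"jaw":70},{"rx":0,"ry":0,"rz":0,"tx":0,"ty":0,"tz":0,"jaw":70}]'
python3 - <<'E'
from h import *
import pickle
c=env.read_camera("wrist");save(c,"wrist3.png");pickle.dump(c,open('wrist3.pkl','wb'))
for i in range(1):
  o=env.get_obs();print(o['time_s'],o['qpos'],o['tool_pos'],o['tool_rot'],o['force'])
E
```

```text
time_s: 3.33
tool_pos: [0.4608, -0.2931, 0.16]
tool_rot: [-180.0, -0.1, 140.0]
force: [-0.0, 0.1, 0.2]
grip_width: 0.0702
3.3833 [-12.07854724   9.13211663  46.23039214 102.96494689  -7.00118385
  70.80652519  86.02630375] [ 0.4616362  -0.29409912  0.16144175] [1.79969242e+02 1.34526642e-02 1.39929605e+02] [0.38432567 0.07870843 0.70912941]
```

View pics/wrist3.png

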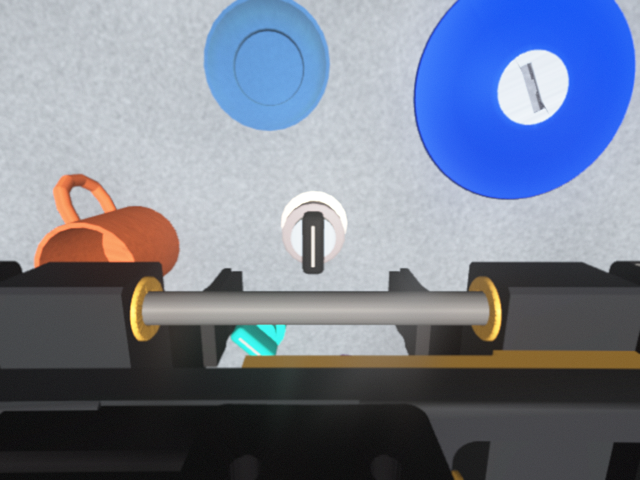

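Run:
```python
from h import *
import pickle
c=pickle.load(open('wrist3.pkl','rb'));I=c["img"].astype(int)
m=np.zeros((480,640),np.uint8);m[218:270,308:319]=I[218:270,308:319].min(2)>110
ys,xs=np.where(m);P=plane(c,np.c_[xs,ys],.09)[:,:2]
d=cv2.fitLine((P*1000).astype(np.float32),cv2.DIST_L2,0,.01,.01).ravel();print(len(P),ys.min(),ys.max(),'stripe',(P.max(0)+P.min(0))/2,P.mean(0),np.degrees(np.arctan2(d[1],d[0])),np.ptp(P@d[:2]))
k=np.zeros((480,640),np.uint8);k[205:280,300:326]=I[205:280,300:326].max(2)<75
ys,xs=np.where(k);print(xs.min(),xs.max(),ys.min(),ys.max());
# slot
m=(I.max(2)<225).astype(np.uint8);k=np.zeros_like(m);k[58:118,515:550]=m[58:118,515:550]
ys,xs=np.where(k);P=plane(c,np.c_[xs,ys],.025)[:,:2];r=cv2.minAreaRect((P*1000).astype(np.float32));d=cv2.fitLine((P*1000).astype(np.float32),cv2.DIST_L2,0,.01,.01).ravel();print('slot',r,np.degrees(np.arctan2(d[1],d[0])))
from scipy.spatial.transform import Rotation as Ro
o=env.get_obs();R=Ro.from_euler('xyz',o['tool_rot'],degrees=True).as_matrix();print(R.T@(np.array([.4602,-.2955,.09])-o['tool_pos'])*1000)
```

```text
168 225 267 stripe [ 0.46046367 -0.2959883 ] [ 0.46034611 -0.29589424] -40.11158 0.03111028860826437
303 322 212 272
slot ((486.17767333984375, -84.86227416992188), (9.2325439453125, 39.11087417602539), 76.23268127441406) -14.517768
[ 0.21404888 -2.03490644 71.44061472]
```

Run:
```python
from h import *
import pickle
c=pickle.load(open('wrist3.pkl','rb'));o=env.get_obs();p=o['tool_pos'];print(p)
for dz in (.02,.0,-.014,-.07,-.13): print(dz,proj(c,p+[0,0,dz]))
```

```text
[ 0.4616362  -0.29409912  0.16144175]
0.02 [[315.75501162 295.72569464]]
0.0 [[315.70161087 280.74079634]]
-0.014 [[315.67044379 271.99312141]]
-0.07 [[315.57925644 246.39184522]]
-0.13 [[315.5168886 228.8751729]]
```

```bash
python3 -m pendant '[{"rx":0,"ry":0,"rz":0,"tx":0,"ty":-1,"tz":20,"jaw":60},{"rx":0,"ry":0,"rz":0,"tx":0,"ty":0,"tz":20,"jaw":50},{"rx":0,"ry":0,"rz":0,"tx":0,"ty":0,"tz":20,"jaw":40},{"rx":0,"ry":0,"rz":0,"tx":0,"ty":0,"tz":20,"jaw":30},{"rx":0,"ry":0,"rz":0,"tx":0,"ty":0,"tz":0,"jaw":24},{"rx":0,"ry":0,"rz":0,"tx":0,"ty":0,"tz":0,"jaw":24}]' 10
python3 - <<'E'
from h import *
import pickle
c=env.read_camera("wrist");save(c,"wrist4.png");pickle.dump(c,open('wrist4.pkl','wb'))
o=env.get_obs();print(o['tool_pos'],o['tool_rot'],o['force'])
E
```

```text
time_s: 3.88
tool_pos: [0.461, -0.2958, 0.0818]
tool_rot: [180.0, 0.0, 139.8]
force: [-0.8, -0.4, -0.2]
grip_width: 0.0382
[ 0.46152715 -0.29637035  0.08254197] [1.79953804e+02 1.34555279e-01 1.39733978e+02] [ 0.2581852  -0.35423621 -0.3679508 ]
```

View pics/wrist4.png

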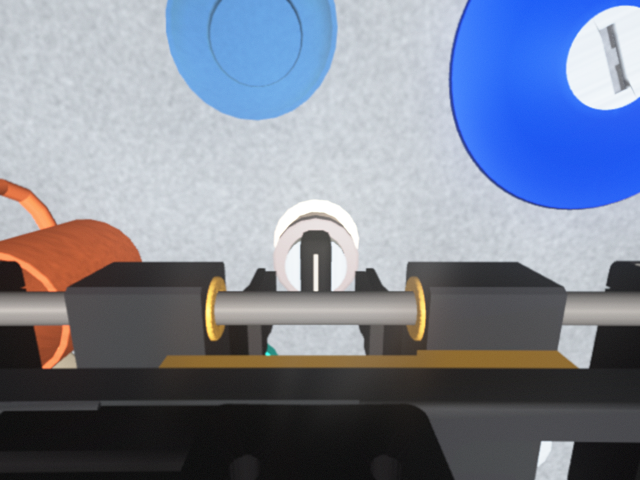

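The bar stands midway between the fingers, at column 316. I'll close on it.

```bash
python3 -m pendant '[{"rx":0,"ry":0,"rz":0,"tx":0,"ty":0,"tz":1,"jaw":14},{"rx":0,"ry":0,"rz":0,"tx":0,"ty":0,"tz":0,"jaw":10},{"rx":0,"ry":0,"rz":0,"tx":0,"ty":0,"tz":0,"jaw":10},{"rx":0,"ry":0,"rz":0,"tx":0,"ty":0,"tz":0,"jaw":10},{"rx":0,"ry":0,"rz":0,"tx":0,"ty":0,"tz":0,"jaw":10},{"rx":0,"ry":0,"rz":0,"tx":0,"ty":0,"tz":0,"jaw":10},{"rx":0,"ry":0,"rz":0,"tx":0,"ty":0,"tz":0,"jaw":10}]' 30
python3 - <<'E'
from h import *
o=env.get_obs();print(o['tool_pos'],o['tool_rot'],o['force'],o['wrist_torque'],o['grip_width'])
E
```

```text
time_s: 4.52
tool_pos: [0.4602, -0.2959, 0.0797]
tool_rot: [180.0, -0.0, 139.6]
force: [0.4, 0.4, 0.1]
grip_width: 0.0102
[ 0.46016629 -0.29592389  0.07968379] [ 1.79992610e+02 -1.65509701e-03  1.39635545e+02] [0.4146762  0.36653092 0.12591931] [-0.09281214 -0.0216896  -0.00218492] 0.010178201956055979
```

Run:
```python
from h import *
c=env.read_camera("wrist");save(c,"wrist5.png")
I=c["img"][190:360,220:420];cv2.imwrite('pics/w5c.png',cv2.resize(I,None,fx=3.5,fy=3.5,interpolation=2)[:,:,::-1])
c=env.read_camera("scene");I=c["img"][250:350,100:230];cv2.imwrite('pics/s5c.png',cv2.resize(I,None,fx=5,fy=5,interpolation=2)[:,:,::-1])
```

```text
(no output)
```

View pics/w5c.png

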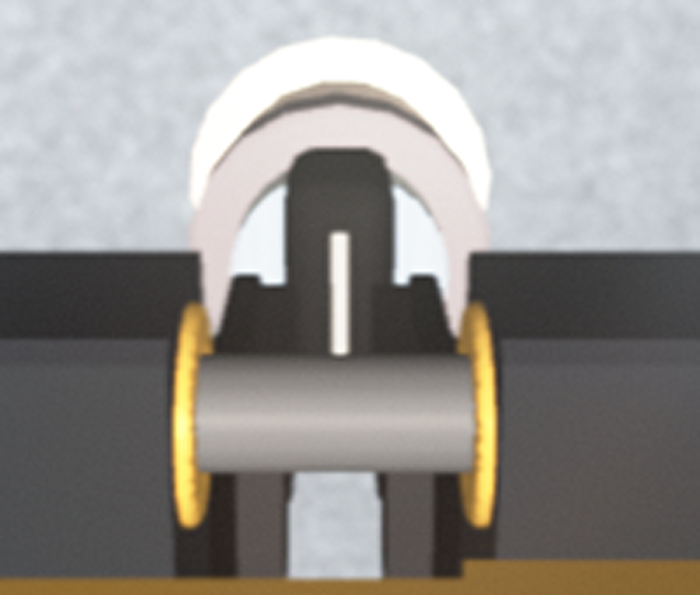

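View pics/s5c.png

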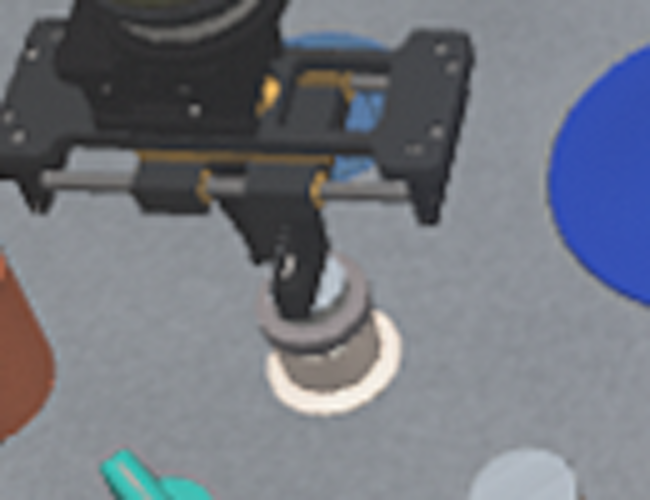

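```bash
python3 -m pendant '[{"rx":0,"ry":0,"rz":0,"tx":0,"ty":0,"tz":0,"jaw":4},{"rx":0,"ry":0,"rz":0,"tx":0,"ty":0,"tz":0,"jaw":4},{"rx":0,"ry":0,"rz":0,"tx":0,"ty":0,"tz":0,"jaw":4}]' 30
```

```text
time_s: 4.87
tool_pos: [0.4601, -0.296, 0.0796]
tool_rot: [180.0, -0.0, 139.6]
force: [0.4, 0.4, -0.4]
grip_width: 0.0044
```

Run:
```python
from h import *
c=env.read_camera("wrist");save(c,"wrist6.png")
I=c["img"][190:360,220:420];cv2.imwrite('pics/w6c.png',cv2.resize(I,None,fx=3.5,fy=3.5,interpolation=2)[:,:,::-1])
c=env.read_camera("scene");I=c["img"][250:350,100:230];cv2.imwrite('pics/s6c.png',cv2.resize(I,None,fx=5,fy=5,interpolation=2)[:,:,::-1])
```

```text
(no output)
```

View pics/w6c.png

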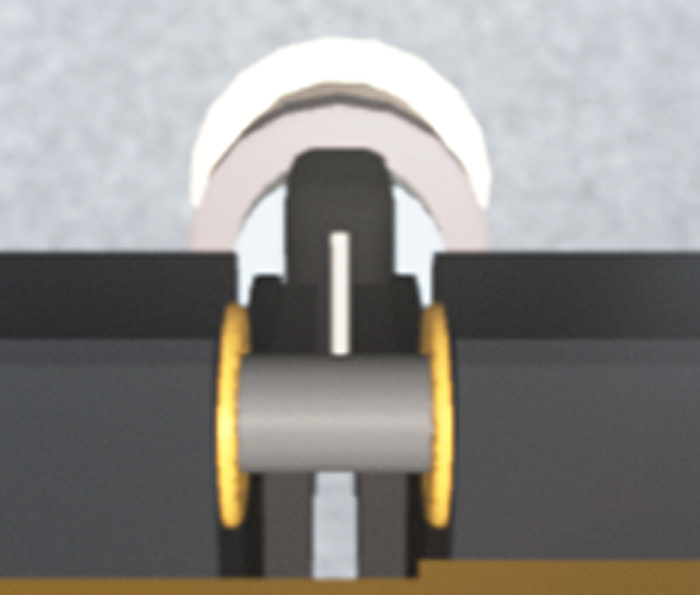

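View pics/s6c.png

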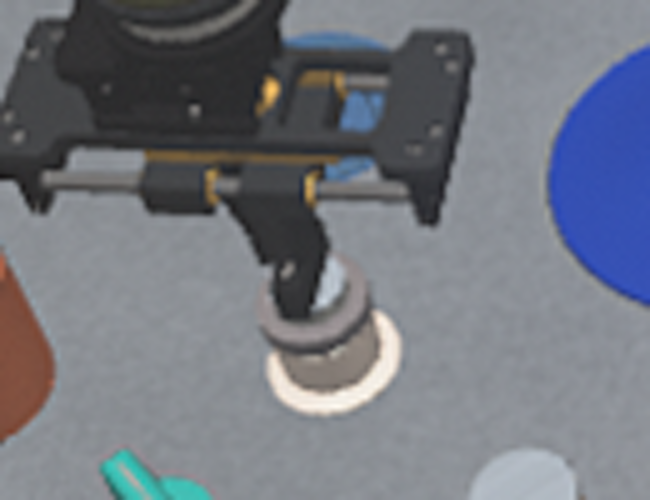

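Run:
```python
from h import *
np.set_printoptions(precision=4,suppress=True)
o=env.get_obs();p=o['tool_pos'];print(p)
c=env.read_camera("wrist")
pts=[(220+x/3.5,190+y/3.5) for x,y in [(300,200),(340,300),(300,300),(270,300),(400,300),(330,345),(300,345),(270,345),(290,520),(335,520),(385,520),(260,210)]]
print(depthpt(c,pts)-p)
yx=np.array(c["tool"] if "tool" in c else 0)
s=env.read_camera("scene")
for dz in (0.01,0,-.014,-.03): print(dz,proj(s,p+[0,0,dz]),(proj(s,p+[0,0,dz])-[100,250])*5)
pts=[(100+x/5,250+y/5) for x,y in [(287,265),(295,240),(300,270),(290,300),(305,220),(310,240),(280,280),(330,280)]]
print(depthpt(s,pts)-p)
```

```text
[ 0.4602 -0.296   0.0796]
[[-0.0179  0.0086  0.0103]
 [-0.0035  0.0036  0.0115]
 [-0.0095  0.0017  0.0207]
 [-0.0132 -0.      0.0254]
 [-0.0023  0.0126  0.0249]
 [ 0.0009 -0.002   0.0107]
 [-0.0092  0.002   0.0365]
 [-0.0125  0.0004  0.0402]
 [-0.0035 -0.0033  0.0637]
 [ 0.061  -0.0519 -0.0793]
 [ 0.0025  0.004   0.064 ]
 [-0.0161 -0.0023 -0.0149]]
0.01 [[157.0575 299.3955]] [[285.2876 246.9773]]
0 [[158.0255 301.9542]] [[290.1274 259.7712]]
-0.014 [[159.3606 305.4829]] [[296.8028 277.4146]]
-0.03 [[160.8584 309.441 ]] [[304.2922 297.2048]]
[[ 0.0091 -0.0039  0.0097]
 [ 0.0166  0.0017  0.0323]
 [ 0.0132 -0.0001  0.007 ]
 [ 0.0194 -0.0101 -0.0005]
 [ 0.004   0.0114  0.0254]
 [-0.0012  0.0116  0.0041]
 [ 0.0136 -0.0099  0.0083]
 [ 0.0085  0.0118 -0.0168]]
```

```bash
python3 -m pendant '[{"rx":0,"ry":0,"rz":0,"tx":0,"ty":0,"tz":0,"jaw":0},{"rx":0,"ry":0,"rz":0,"tx":0,"ty":0,"tz":0,"jaw":0}]' 30
python3 - <<'E'
from h import *
c=env.read_camera("wrist")
I=c["img"][190:360,220:420];cv2.imwrite('pics/w7c.png',cv2.resize(I,None,fx=3.5,fy=3.5,interpolation=2)[:,:,::-1])
E
```

```text
time_s: 5.23
tool_pos: [0.4601, -0.2959, 0.0796]
tool_rot: [180.0, -0.0, 139.6]
force: [0.6, 0.3, -0.5]
grip_width: 0.0008
```

View pics/w7c.png

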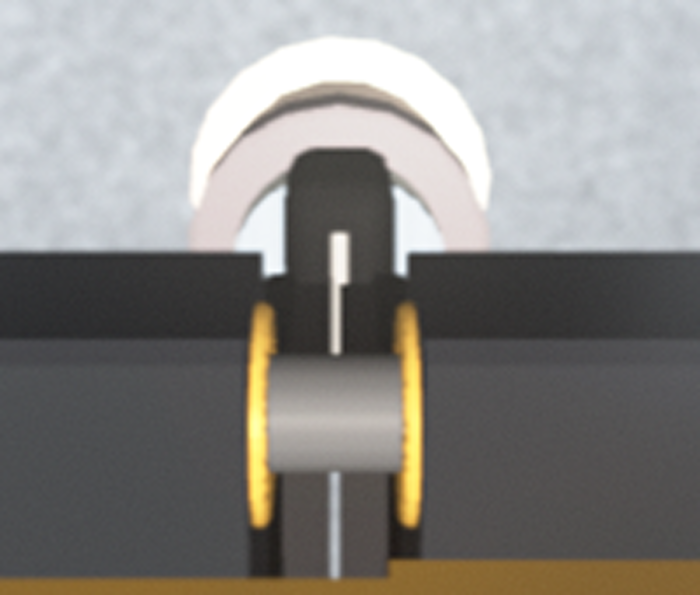

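Run:
```python
from h import *
np.set_printoptions(precision=1,suppress=True,linewidth=150)
from scipy.spatial.transform import Rotation as Ro
o=env.get_obs();p=o['tool_pos'];R=Ro.from_euler('xyz',o['tool_rot'],degrees=True).as_matrix()
c=env.read_camera("wrist")
for col in (308,304,320,325):
    pts=[(col,y) for y in range(258,292,2)]
    print(col);print(np.c_[[y for _,y in pts],(depthpt(c,pts)-p)@R*1000])
s=env.read_camera("scene");r=s["range_z"]
pts=[(x,y) for y in range(285,325) for x in range(145,180)]
D=(depthpt(s,pts)-p)
T=D@R*1000
m=(np.abs(T[:,1])<12)&(np.abs(T[:,0])<25)&(T[:,2]>-60)&(T[:,2]<35)
print(np.c_[pts,T][m][::3][:90])
a=s["img"][270:340,125:205];cv2.imwrite('pics/s7.png',cv2.resize(a,None,fx=9,fy=8,interpolation=2)[:,:,::-1])
```

```text
308
[[258.   13.6  -4.  -10. ]
 [260.   12.6  -4.  -10. ]
 [262.   11.8  -4.  -10.6]
 [264.   10.3  -4.   -9.1]
 [266.    9.8  -4.  -11. ]
 [268.    8.3  -4.   -9.5]
 [270.    7.6  -4.  -10.3]
 [272.    8.5  -3.9 -16.1]
 [274.    8.4  -3.8 -18.6]
 [276.    8.4  -3.8 -21.2]
 [278.    8.6  -3.7 -24.4]
 [280.    8.5  -3.7 -26.8]
 [282.    8.8  -3.6 -30.2]
 [284.    8.9  -3.6 -32.8]
 [286.    8.9  -3.5 -35.2]
 [288.    8.7  -3.5 -37. ]
 [290.    8.6  -3.4 -38.8]]
304
[[258.   13.7  -5.9 -10.3]
 [260.   12.4  -6.   -9.4]
 [262.   11.9  -5.9 -10.9]
 [264.   10.7  -5.9 -10.4]
 [266.    9.3  -6.   -9.4]
 [268.   10.   -5.8 -14.6]
 [270.   10.2  -5.7 -18.1]
 [272.   10.4  -5.6 -21.4]
 [274.   10.   -5.6 -23. ]
 [276.   10.2  -5.5 -26.4]
 [278.    9.6  -5.4 -27.2]
 [280.    9.2  -5.4 -28.7]
 [282.    8.5  -5.4 -29.5]
 [284.    8.6  -5.3 -32.2]
 [286.    8.6  -5.2 -34.5]
 [288.    8.5  -5.2 -36.5]
 [290.    8.2  -5.1 -37.9]]
320
[[258.   14.    1.8 -11.1]
 [260.   13.1   1.8 -11.7]
 [262.   11.9   1.9 -11.2]
 [264.   11.2   1.8 -12.2]
 [266.   10.2   1.8 -12.2]
 [268.    9.    1.9 -11.4]
 [270.
[... 3026 characters left out ...]
  4.8]
 [164.  307.   -0.1   9.6  19.3]
 [155.  308.  -19.7  -1.2  -4.6]
 [158.  308.  -21.1   6.5  -7.1]
 [161.  308.  -11.3   7.9   7.2]
 [164.  308.   -3.9  10.8  17.7]
 [156.  309.  -19.2  -0.1   0.1]
 [159.  309.  -19.6   7.1  -1.1]
 [162.  309.  -10.6   8.9  12.1]
 [154.  310.  -20.   -5.1   3.1]
 [157.  310.  -20.7   2.2   1.7]
 [160.  310.  -18.3   7.8   4.8]
 [163.  310.  -11.5  10.9  14.6]
 [156.  311.  -18.9  -2.    8.5]
 [159.  311.  -19.5   5.2   7.2]
 [162.  311.  -12.    8.   18.2]
 [156.  312.  -22.5  -0.8   7.1]
 [159.  312.  -21.2   5.3   8.7]
 [162.  312.  -13.6   8.   19.8]
 [157.  313.  -18.4  -1.8  17.3]
 [160.  313.  -19.3   5.7  15.4]
 [163.  313.  -16.2  10.9  19.8]]
```

View pics/s7.png

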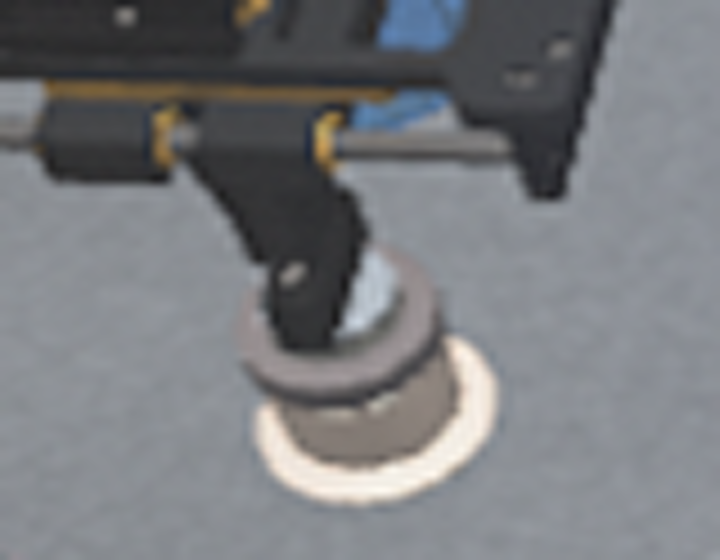

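Run:
```python
from h import *
import pickle
np.set_printoptions(precision=1,suppress=True,linewidth=150)
from scipy.spatial.transform import Rotation as Ro
c=pickle.load(open('wrist3.pkl','rb'));p=np.array([.4612,-.2938,.1605]);R=Ro.from_euler('xyz',[180,0,139.9],degrees=True).as_matrix()
for col in (228,235,395):
    pts=[(col,y) for y in range(262,300,3)]
    print(col);print(np.c_[[y for _,y in pts],(depthpt(c,pts)-p)@R*1000])
a=c["img"][240:380,190:440];cv2.imwrite('pics/w3c.png',cv2.resize(a,None,fx=3,fy=3,interpolation=2)[:,:,::-1])
```

```text
228
[[262.  -40.  -85.7 158.1]
 [265.  -43.8 -86.4 160.2]
 [268.   11.  -41.7 -14.8]
 [271.   10.6 -40.9 -18.3]
 [274.   10.7 -39.8 -22.8]
 [277.    9.2 -40.  -22.4]
 [280.    9.4 -38.9 -26.9]
 [283.    9.3 -38.1 -30.3]
 [286.    9.4 -37.1 -34.3]
 [289.    9.1 -36.5 -36.9]
 [292.   32.7 -20.6 -98.3]
 [295.   32.  -20.6 -98.3]
 [298.   31.8 -20.3 -99.8]]
235
[[262.  -40.6 -79.2 159.8]
 [265.  -43.5 -79.3 159.4]
 [268.  -46.6 -79.4 159.3]
 [271.    9.2 -38.6 -14. ]
 [274.    9.1 -37.7 -18.2]
 [277.    9.5 -36.6 -23.3]
 [280.    9.4 -35.8 -26.9]
 [283.    8.9 -35.3 -29.3]
 [286.    7.7 -35.2 -29.8]
 [289.    6.1 -35.4 -29.4]
 [292.   32.4 -19.1 -97.5]
 [295.   32.5 -18.7 -99.6]
 [298.   31.7 -18.7 -99.6]]
395
[[ 262.   -40.5   78.7  160.5]
 [ 265.   -43.9   79.1  161.4]
 [ 268.   -46.6   78.9  160. ]
 [ 271.     9.5   37.9  -14.4]
 [ 274.     9.5   36.9  -19. ]
 [ 277.     9.5   36.   -22.9]
 [ 280.     9.1   35.4  -25.9]
 [ 283.     8.6   34.9  -28.2]
 [ 286.     7.    35.1  -27.7]
 [ 289.     5.5   35.3  -27.4]
 [ 292.    32.7   18.4  -98.1]
 [ 295.    32.4   18.2  -99.3]
 [ 298.    32.1   18.  -100.2]]
```

View pics/w3c.png

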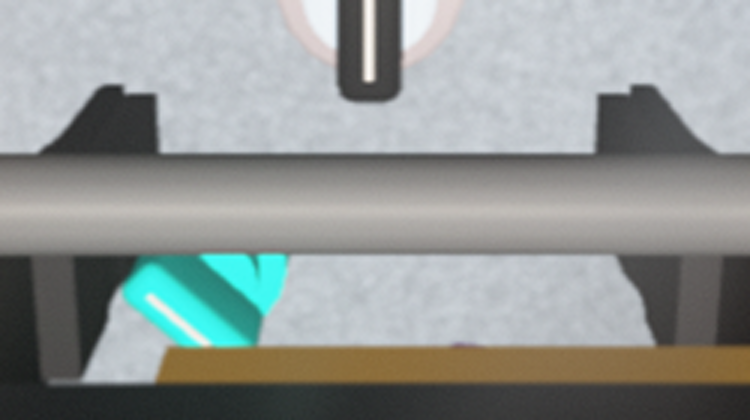

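The wrist depth disagrees with the readout: the real fingertips end about 13.5 mm above the reported TCP, not 14 mm below it. The jaws therefore closed in the air just above the bar, with no contact and about 0.5 N of force. I'll open, go about 27 mm lower than the readout suggests, and check by camera and force.

```bash
python3 -m pendant '[{"rx":0,"ry":0,"rz":0,"tx":0,"ty":0,"tz":0,"jaw":44},{"rx":0,"ry":0,"rz":0,"tx":0,"ty":0,"tz":0,"jaw":44},{"rx":0,"ry":0,"rz":0,"tx":0,"ty":0,"tz":0,"jaw":44},{"rx":0,"ry":0,"rz":0,"tx":0,"ty":0,"tz":0,"jaw":44},{"rx":0,"ry":0,"rz":0,"tx":0,"ty":0,"tz":0,"jaw":44},{"rx":0,"ry":0,"rz":0,"tx":0,"ty":0,"tz":0,"jaw":44}]' && python3 -m pendant '[{"rx":0,"ry":0,"rz":0,"tx":0,"ty":0,"tz":7,"jaw":44},{"rx":0,"ry":0,"rz":0,"tx":0,"ty":0,"tz":7,"jaw":44},{"rx":0,"ry":0,"rz":0,"tx":0,"ty":0,"tz":7,"jaw":44},{"rx":0,"ry":0,"rz":0,"tx":0,"ty":0,"tz":5,"jaw":44},{"rx":0,"ry":0,"rz":0,"tx":0,"ty":0,"tz":0,"jaw":40}]'
python3 - <<'E'
from h import *
c=env.read_camera("wrist");save(c,"wrist8.png")
s=env.read_camera("scene");a=s["img"][270:340,125:205];cv2.imwrite('pics/s8.png',cv2.resize(a,None,fx=9,fy=8,interpolation=2)[:,:,::-1])
E
```

```text
time_s: 5.88
tool_pos: [0.4602, -0.296, 0.0797]
tool_rot: [180.0, -0.0, 139.6]
force: [0.3, 0.2, -0.4]
grip_width: 0.0324
time_s: 6.3
tool_pos: [0.4591, -0.2954, 0.052]
tool_rot: [-179.9, -0.2, 139.6]
force: [0.2, 0.0, 0.4]
grip_width: 0.0419
```

View pics/wrist8.png

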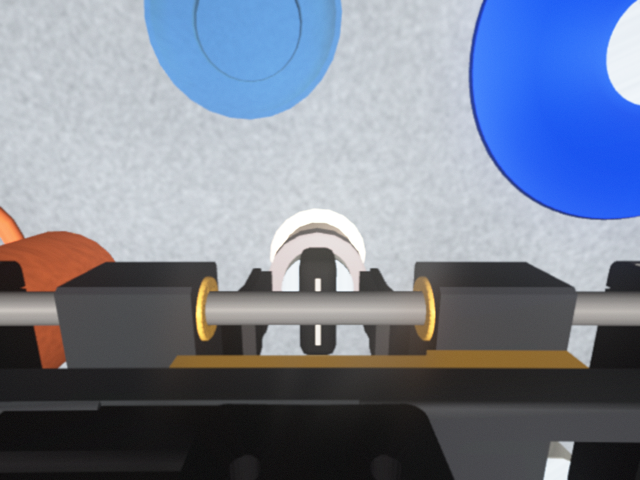

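View pics/s8.png

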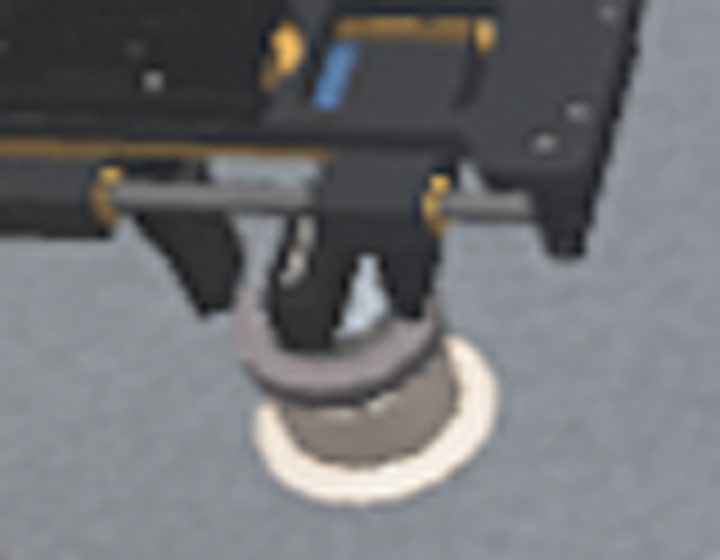

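Now the fingers straddle the bar beside the collar, with the bar at (318,300). Closing.

```bash
python3 -m pendant '[{"rx":0,"ry":0,"rz":0,"tx":0,"ty":0,"tz":0,"jaw":24},{"rx":0,"ry":0,"rz":0,"tx":0,"ty":0,"tz":0,"jaw":20},{"rx":0,"ry":0,"rz":0,"tx":0,"ty":0,"tz":0,"jaw":16},{"rx":0,"ry":0,"rz":0,"tx":0,"ty":0,"tz":0,"jaw":10},{"rx":0,"ry":0,"rz":0,"tx":0,"ty":0,"tz":0,"jaw":5},{"rx":0,"ry":0,"rz":0,"tx":0,"ty":0,"tz":0,"jaw":5},{"rx":0,"ry":0,"rz":0,"tx":0,"ty":0,"tz":0,"jaw":5},{"rx":0,"ry":0,"rz":0,"tx":0,"ty":0,"tz":0,"jaw":5}]' 30
python3 - <<'E'
from h import *
o=env.get_obs();print(o['qpos'],o['tool_pos'],o['tool_rot'],o['force'],o['wrist_torque'],o['grip_width'])
E
```

```text
time_s: 7.07
tool_pos: [0.4604, -0.296, 0.0538]
tool_rot: [180.0, 0.0, 139.6]
force: [0.4, -0.5, 1.2]
grip_width: 0.0156
[ -8.76788077  16.89122884  44.48695493 109.32971336 -13.7371967
  59.16031587  91.22699536] [ 0.46038422 -0.29597449  0.05381563] [1.79980968e+02 2.13253292e-02 1.39631927e+02] [ 0.4155623  -0.49348058  1.20676844] [ 0.00912112 -0.09515489 -0.03174635] 0.015623701916937566
```

The grip reads 15.6 mm, which is the bar's width. I'll lift and carry it over the slot.

```bash
python3 -m pendant '[{"rx":0,"ry":0,"rz":0,"tx":0,"ty":0,"tz":-5,"jaw":5},{"rx":0,"ry":0,"rz":0,"tx":0,"ty":0,"tz":-15,"jaw":5},{"rx":0,"ry":0,"rz":0,"tx":0,"ty":0,"tz":-25,"jaw":5},{"rx":0,"ry":0,"rz":0,"tx":0,"ty":0,"tz":-25,"jaw":5},{"rx":0,"ry":0,"rz":0,"tx":19.5,"ty":29.6,"tz":0,"jaw":5},{"rx":0,"ry":0,"rz":0,"tx":19.5,"ty":29.6,"tz":0,"jaw":5},{"rx":0,"ry":0,"rz":0,"tx":19.5,"ty":29.6,"tz":0,"jaw":5},{"rx":0,"ry":0,"rz":0,"tx":19.5,"ty":29.6,"tz":0,"jaw":5},{"rx":0,"ry":0,"rz":0,"tx":19.5,"ty":29.6,"tz":0,"jaw":5},{"rx":0,"ry":0,"rz":0,"tx":19.5,"ty":29.6,"tz":0,"jaw":5},{"rx":0,"ry":0,"rz":-6.5,"tx":0,"ty":0,"tz":0,"jaw":5},{"rx":0,"ry":0,"rz":-6.5,"tx":0,"ty":0,"tz":0,"jaw":5},{"rx":0,"ry":0,"rz":-6.5,"tx":0,"ty":0,"tz":0,"jaw":5},{"rx":0,"ry":0,"rz":-6.5,"tx":0,"ty":0,"tz":0,"jaw":5},{"rx":0,"ry":0,"rz":0,"tx":0,"ty":0,"tz":20,"jaw":5},{"rx":0,"ry":0,"rz":0,"tx":0,"ty":0,"tz":0,"jaw":5},{"rx":0,"ry":0,"rz":0,"tx":0,"ty":0,"tz":0,"jaw":5}]'
python3 - <<'E'
from h import *
import pickle
for n in ("wrist","top","scene"):
    c=env.read_camera(n);save(c,n+"9.png");pickle.dump(c,open(n+'9.pkl','wb'))
o=env.get_obs();print(o['qpos'],o['tool_pos'],o['tool_rot'],o['force'],o['wrist_torque'],o['grip_width'])
E
```

```text
time_s: 8.48
tool_pos: [0.4848, -0.085, 0.1031]
tool_rot: [-180.0, -0.1, 165.6]
force: [0.7, -0.0, -1.1]
grip_width: 0.0159
[-27.9042851    3.84955698  36.24977946 113.51049602  -2.55929539
  63.36025302  85.02909378] [ 0.48640649 -0.08500017  0.10437964] [1.79982861e+02 4.44673273e-02 1.65598975e+02] [-0.47743259 -0.42772875 -1.64234215] [ 0.00277288 -0.03344002  0.00279937] 0.015538430489238786
```

View pics/wrist9.png

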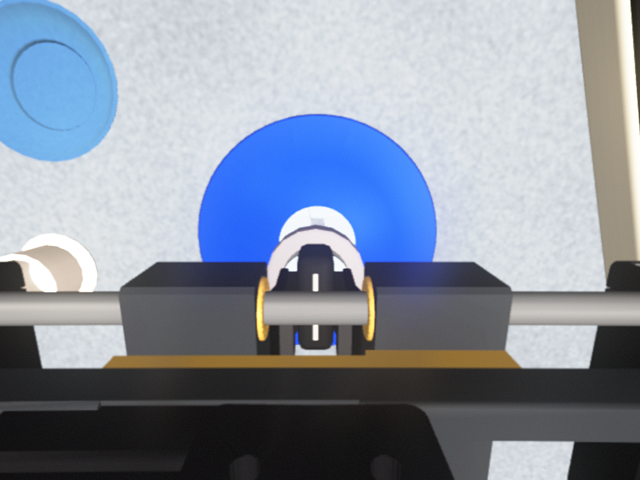

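View pics/scene9.png

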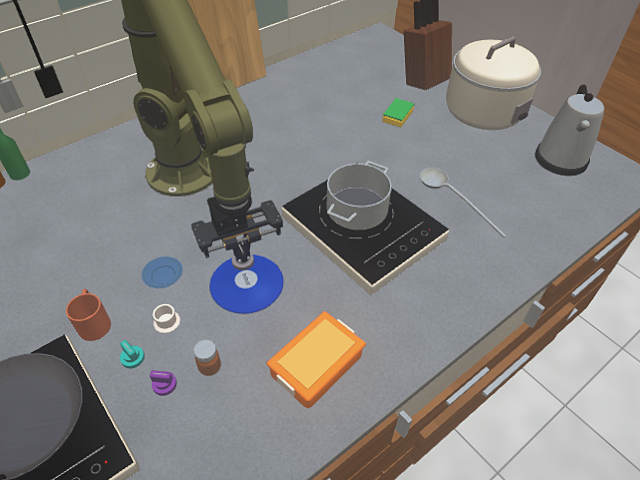

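```bash
cat > fit.py <<'E'
from h import *
from scipy.optimize import least_squares
def circ(P,r=None):
    A=np.c_[2*P,np.ones(len(P))];s=np.linalg.lstsq(A,(P**2).sum(1),rcond=None)[0]
    f=(lambda q:np.hypot(*(P-q[:2]).T)-r) if r else (lambda q:np.hypot(*(P-q[:2]).T)-q[2])
    x0=[s[0],s[1]]+([] if r else [.03])
    R=least_squares(f,x0,loss='soft_l1',f_scale=.0005);return R.x,np.sqrt(np.mean(f(R.x)**2))
def edge(c,m,box,rows=None):
    k=np.zeros((480,640),np.uint8);x0,y0,x1,y1=box;k[y0:y1,x0:x1]=m[y0:y1,x0:x1]
    ct=max(cv2.findContours(k,0,1)[0],key=cv2.contourArea).reshape(-1,2)
    return ct
E
python3 - <<'E'
from fit import *
import pickle
c=pickle.load(open('wrist9.pkl','rb'));I=c["img"];hsv=cv2.cvtColor(I,cv2.COLOR_RGB2HSV);h,s,v=[hsv[...,i].astype(int) for i in range(3)]
blue=((h>105)&(h<128)&(s>180))
# lid outline: for each column first blue row
ed=[]
for x in range(205,432,2):
    ys=np.where(blue[100:262,x])[0]
    if len(ys)>3: ed.append((x,100+ys[0]-.5))
P=plane(c,ed,.012)[:,:2];print('lid free',circ(P),'r fixed',circ(P,.0925))
# hub: white up edge
ed=[]
for x in range(284,352):
    col=(s[195:240,x]<60)
    ys=np.where(col)[0]
    if len(ys)>2: ed.append((x,195+ys[0]-.5))
P=plane(c,ed,.025)[:,:2];print('hub',circ(P),circ(P,.028))
# collar: outer boundary = gray pinkish; print a row profile
for x in (290,316,340): print([tuple(I[y,x]) for y in range(218,250,2)])
a=I[195:300,250:385];cv2.imwrite('pics/w9c.png',cv2.resize(a,None,fx=5,fy=5,interpolation=2)[:,:,::-1])
E
```

```text
lid free (array([ 0.48536208, -0.08486127,  0.09069406]), np.float64(0.0004893982866795283)) r fixed (array([ 0.48736341, -0.08534045]), np.float64(0.0007520084315557303))
hub (array([ 0.48656663, -0.08519284,  0.02824289]), np.float64(0.00019965275057081606)) (array([ 0.48629775, -0.08511418]), np.float64(0.00020371247633172606))
[(np.uint8(244), np.uint8(248), np.uint8(252)), (np.uint8(247), np.uint8(250), np.uint8(252)), (np.uint8(246), np.uint8(250), np.uint8(252)), (np.uint8(245), np.uint8(249), np.uint8(252)), (np.uint8(245), np.uint8(249), np.uint8(252)), (np.uint8(246), np.uint8(250), np.uint8(252)), (np.uint8(247), np.uint8(251), np.uint8(253)), (np.uint8(194), np.uint8(202), np.uint8(220)), (np.uint8(101), np.uint8(99), np.uint8(125)), (np.uint8(199), np.uint8(190), np.uint8(199)), (np.uint8(236), np.uint8(229), np.uint8(233)), (np.uint8(236), np.uint8(229), np.uint8(233)), (np.uint8(236), np.uint8(229), np.uint8(233)), (np.uint8(236), np.uint8(230), np.uint8(233)), (np.uint8(236), np.uint8(229), np.uint8(234)), (np.uint8(236), np.uint8(228), np.uint8(232))]
[(np.uint8(229)
[... 780 characters left out ...]
uint8(245), np.uint8(249), np.uint8(252)), (np.uint8(246), np.uint8(249), np.uint8(252)), (np.uint8(245), np.uint8(249), np.uint8(252)), (np.uint8(245), np.uint8(248), np.uint8(252)), (np.uint8(244), np.uint8(248), np.uint8(252)), (np.uint8(247), np.uint8(251), np.uint8(254)), (np.uint8(179), np.uint8(185), np.uint8(206)), (np.uint8(102), np.uint8(100), np.uint8(129)), (np.uint8(208), np.uint8(197), np.uint8(209)), (np.uint8(237), np.uint8(231), np.uint8(235)), (np.uint8(240), np.uint8(234), np.uint8(238)), (np.uint8(241), np.uint8(236), np.uint8(239)), (np.uint8(241), np.uint8(235), np.uint8(238)), (np.uint8(241), np.uint8(235), np.uint8(238)), (np.uint8(241), np.uint8(235), np.uint8(238))]
```

View pics/w9c.png

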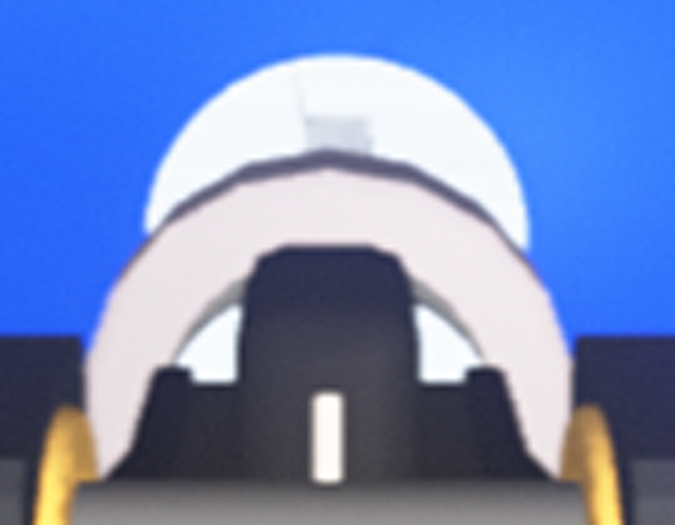

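Run:
```python
from fit import *
import pickle
c=pickle.load(open('wrist9.pkl','rb'));g=c["img"].astype(float).mean(2)
up=[];lo=[]
for x in range(284,349,1):
    col=g[220:262,x]; d=col.copy()
    i=np.argmin(col[:28]) if True else 0
    if col[i]>140: continue
    # outer crossing
    def cross(a,b,th): # between idx a (value>th) & b
        return a+(col[a]-th)/(col[a]-col[b])
    j=i
    while j>0 and col[j]<160: j-=1
    k=i
    while k<41 and col[k]<160: k+=1
    if j>0: lo.append((x,220+cross(j,j+1,160)))
    if k<41: up.append((x,220+k-(col[k]-160)/(col[k]-col[k-1])))
for n,e,z in(('lo',lo,.0906),('up',up,.1041)):
    e=np.array(e);P=plane(c,e,z)[:,:2];print(n,len(e),circ(P),circ(P,.026))
    print(e[::8])
# stripe at bar top z=.1406
```

```text
lo 64 (array([ 0.45560986, -0.07816117,  0.01501207]), np.float64(0.002559459687762687)) (array([ 0.44431985, -0.07518439]), np.float64(0.0031053924512459293))
[[284.         236.74698795]
 [292.         231.61471861]
 [300.         227.34782609]
 [308.         243.36727273]
 [316.         243.38768116]
 [324.         243.60223048]
 [332.         227.85232068]
 [340.         232.43902439]]
up 36 (array([ 0.4830434 , -0.08537038,  0.02510589]), np.float64(0.00010178599478492478)) (array([ 0.48402047, -0.08562525]), np.float64(0.00011534142064099318))
[[284.         238.92      ]
 [292.         234.40641711]
 [300.         230.80794702]
 [336.         233.01162791]
 [344.         237.42622951]]
```

Run:
```python
from fit import *
import pickle
c=pickle.load(open('wrist9.pkl','rb'));g=c["img"].astype(float).mean(2)
up=[];lo=[]
for x in range(282,351):
    col=g[218:242,x]
    w=np.where(col<165)[0]
    if len(w)==0: continue
    a=w[0]; b=a
    while b<23 and col[b]<165:b+=1
    if a>0: lo.append((x,218+a-(165-col[a])/(col[a-1]-col[a])))
    if b<23: up.append((x,218+b-(col[b]-165)/(col[b]-col[b-1])))
for n,e,z in(('lo',lo,.0906),('lo',lo,.0911),('up',up,.1041)):
    e=np.array(e);P=plane(c,e,z)[:,:2];print(n,z,len(e),circ(P),circ(P,.026))
# stripe
I=c["img"].astype(int);m=np.zeros((480,640),np.uint8);m[265:292,308:325]=I[265:292,308:325].min(2)>130;ys,xs=np.where(m)
P=plane(c,np.c_[xs,ys],.1406)[:,:2];print('stripe top part',P.mean(0),xs.mean(),ys.min(),ys.max(), plane(c,[(xs.mean(),ys.min()-.5)],.1406))
```

```text
lo 0.0906 59 (array([ 0.48337053, -0.0853831 ,  0.02454828]), np.float64(0.00014594762847302303)) (array([ 0.48486621, -0.0858325 ]), np.float64(0.00017985267814011786))
lo 0.0911 59 (array([ 0.4832103 , -0.08534191,  0.02448333]), np.float64(0.00014556162179279024)) (array([ 0.48477249, -0.08581159]), np.float64(0.00018212985691585975))
up 0.1041 69 (array([-191.84900555,   61.76919237,  202.00955013]), np.float64(0.002340587774731554)) (array([ 0.43578951, -0.07258004]), np.float64(0.0025740899391710646))
stripe top part [ 0.47320298 -0.08291211] 315.06451612903226 273 291 [[ 0.46915224 -0.08187245  0.1406    ]]
```

Comparing within the one picture, the knob axis is at column 315.6 and the hub centre at 317.5. The knob therefore needs about +1.3 mm in tool y and about -1.8 mm in tool x. I'll apply that, descend to just above the hub and measure again at close range.

```bash
python3 -m pendant '[{"rx":0,"ry":0,"rz":0,"tx":-1.8,"ty":1.3,"tz":18,"jaw":5},{"rx":0,"ry":0,"rz":0,"tx":0,"ty":0,"tz":18,"jaw":5},{"rx":0,"ry":0,"rz":0,"tx":0,"ty":0,"tz":14,"jaw":5},{"rx":0,"ry":0,"rz":0,"tx":0,"ty":0,"tz":4,"jaw":5},{"rx":0,"ry":0,"rz":0,"tx":0,"ty":0,"tz":0,"jaw":5},{"rx":0,"ry":0,"rz":0,"tx":0,"ty":0,"tz":0,"jaw":5}]'
python3 - <<'E'
from h import *
import pickle
c=env.read_camera("wrist");save(c,"wrist10.png");pickle.dump(c,open('wrist10.pkl','wb'))
o=env.get_obs();print(o['tool_pos'],o['tool_rot'],o['force'],o['wrist_torque'],o['grip_width'])
a=c["img"][210:300,245:390];cv2.imwrite('pics/w10c.png',cv2.resize(a,None,fx=5,fy=5,interpolation=2)[:,:,::-1])
s=env.read_camera("scene");a=s["img"][240:310,200:290];cv2.imwrite('pics/s10.png',cv2.resize(a,None,fx=8,fy=8,interpolation=2)[:,:,::-1])
E
```

```text
time_s: 9.13
tool_pos: [0.4887, -0.0842, 0.0505]
tool_rot: [180.0, 0.1, 165.6]
force: [-0.2, -0.2, -0.2]
grip_width: 0.0159
[ 0.48904004 -0.08421743  0.05074393] [1.79971166e+02 9.77462376e-02 1.65620103e+02] [-0.00692249 -0.22204487 -0.69512136] [0.06741268 0.01159957 0.05645297] 0.01563627162292045
```

View pics/w10c.png

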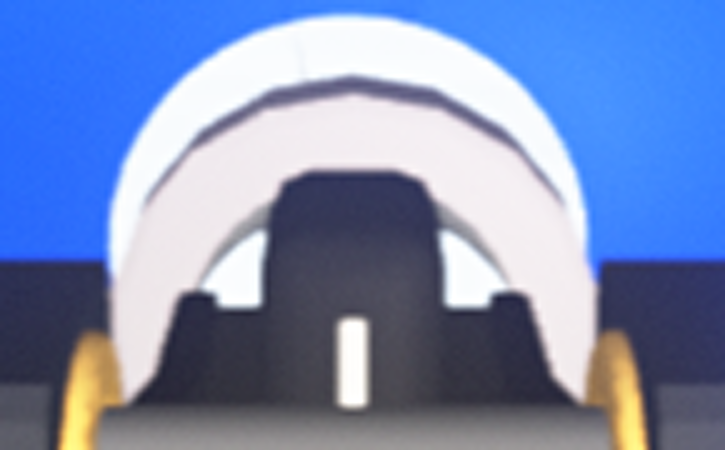

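View pics/s10.png

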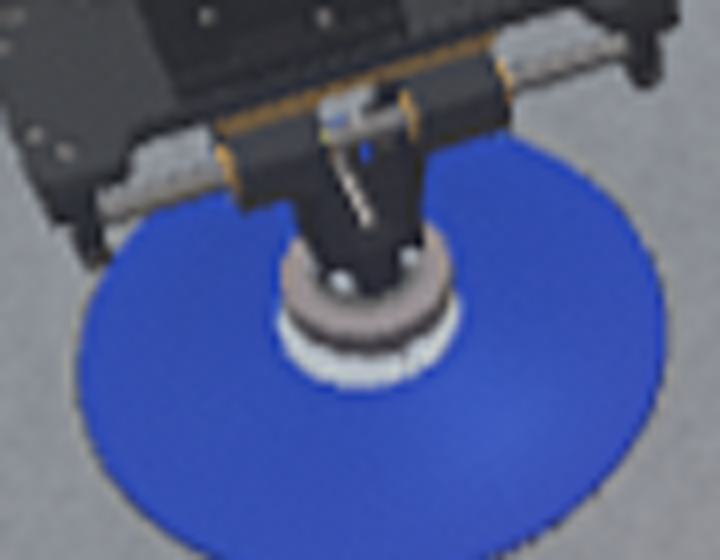

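```bash
cat > near.py <<'E'
from fit import *
from scipy.spatial.transform import Rotation as Ro
def near(c,oz,yaw,y0,ymax):
    g=c["img"].astype(float).mean(2);I=c["img"].astype(float)
    # hub upper edge: saturation drop (red channel rises)
    r=I[...,0];hub=[];lo=[];up=[]
    for x in range(268,365):
        col=r[y0:ymax,x];w=np.where(col>160)[0]
        if len(w) and w[0]>0: hub.append((x,y0+w[0]-(col[w[0]]-160)/(col[w[0]]-col[w[0]-1])))
        else: continue
        st=w[0]; d=col[st:];k=np.where(d<165)[0]
        if len(k) and k[0]>1:
            a=k[0];lo.append((x,y0+st+a-(165-d[a])/(d[a-1]-d[a])))
            b=a
            while b<len(d)-1 and d[b]<165:b+=1
            if d[b]>=165: up.append((x,y0+st+b-(d[b]-165)/(d[b]-d[b-1])))
    out={}
    R=Ro.from_euler('xyz',[180,0,yaw],degrees=True).as_matrix()[:2,:2]
    for n,e,z,rr in (('hub',hub,.025,.028),('lo',lo,oz,.026),('up',up,oz+.0135,.0255)):
        e=np.array(e);P=plane(c,e,z)[:,:2];f=circ(P);q=circ(P,rr);out[n]=q[0]
        print(n,len(e),e[:,0].min(),e[:,0].max(),'free',f[0],f[1],'fix',q[0],q[1])
    for n in('lo','up'): print(n,'shift needed tool xy mm',(out['hub']-out[n])@R*1000)
E
python3 - <<'E'
from near import *
import pickle
c=pickle.load(open('wrist10.pkl','rb'));near(c,.0368,165.6,211,246)
I=c["img"].astype(int);m=np.zeros((480,640),np.uint8);m[270:292,308:325]=I[270:292,308:325].min(2)>130;ys,xs=np.where(m)
e=plane(c,[(xs.mean(),ys.min()-.5)],.0868)[0];print(xs.mean(),ys.min(),e,'ctr',e[:2]-.0153*np.array([-.9686,.249]))
E
```

```text
hub 91 269.0 359.0 free [ 0.48633796 -0.08507845  0.02828278] 3.480382189924896e-05 fix [ 0.48601964 -0.08499958] 6.927876891963613e-05
lo 72 278.0 353.0 free [ 0.48819907 -0.08489317  0.02519476] 0.00012508601853903825 fix [ 0.48906353 -0.08513441] 0.0001677778133147233
up 70 279.0 352.0 free [ 0.48832025 -0.08494166  0.02621273] 0.00012708214330089303 fix [ 0.48756974 -0.08473943] 0.00014583608714524468
lo shift needed tool xy mm [ 2.98179138 -0.62639793]
up shift needed tool xy mm [ 1.43670174 -0.63747081]
315.04 273 [ 0.47328163 -0.08122306  0.0868    ] ctr [ 0.48810121 -0.08503276]
```

```bash
python3 -m pendant '[{"rx":0,"ry":0,"rz":0,"tx":2,"ty":-0.6,"tz":2,"jaw":5},{"rx":0,"ry":0,"rz":0,"tx":0,"ty":0,"tz":0,"jaw":5},{"rx":0,"ry":0,"rz":0,"tx":0,"ty":0,"tz":0,"jaw":5},{"rx":0,"ry":0,"rz":0,"tx":0,"ty":0,"tz":0,"jaw":5},{"rx":0,"ry":0,"rz":0,"tx":0,"ty":0,"tz":0,"jaw":5},{"rx":0,"ry":0,"rz":0,"tx":0,"ty":0,"tz":0,"jaw":5}]'
python3 - <<'E'
from near import *
import pickle
o=env.get_obs();print(o['tool_pos'],o['force'],o['wrist_torque'])
c=env.read_camera("wrist");save(c,"wrist11.png");pickle.dump(c,open('wrist11.pkl','wb'))
near(c,.0344,165.6,211,246)
I=c["img"].astype(int);m=np.zeros((480,640),np.uint8);m[270:292,308:325]=I[270:292,308:325].min(2)>130;ys,xs=np.where(m)
e=plane(c,[(xs.mean(),ys.min()-.5)],.0844)[0];print(xs.mean(),ys.min(),e,'ctr',e[:2]-.0153*np.array([-.9686,.249]))
o=env.get_obs();print(o['tool_pos'],o['force'],o['wrist_torque'])
E
```

```text
time_s: 9.73
tool_pos: [0.4861, -0.0841, 0.0477]
tool_rot: [180.0, 0.0, 165.6]
force: [-0.2, -0.0, -0.7]
grip_width: 0.0159
[ 0.48610534 -0.08410761  0.04773302] [-0.19467666 -0.02679137 -0.68494316] [ 0.00380771  0.00842431 -0.00447996]
hub 89 271.0 359.0 free [ 0.48631844 -0.085081    0.02825604] 4.7611118378990586e-05 fix [ 0.48603277 -0.08500939] 6.78753349442318e-05
lo 71 277.0 353.0 free [ 0.48563875 -0.0848157   0.02529655] 0.00012426617975651327 fix [ 0.48640413 -0.08499316] 0.0001589755585625419
up 68 279.0 352.0 free [ 0.4856968  -0.08484364  0.02622719] 0.00013307499383004444 fix [ 0.48492717 -0.08465909] 0.00015065084591356012
lo shift needed tool xy mm [ 0.35565655 -0.10807525]
up shift needed tool xy mm [-1.15798051 -0.06434462]
315.04 273 [ 0.47061308 -0.08112108  0.0844    ] ctr [ 0.48543266 -0.08493078]
[ 0.48610839 -0.08413971  0.04772548] [-0.82561743  0.03034393  0.12234358] [-0.04163023 -0.07644575  0.03151055]
```

```bash
cat > st.py <<'E'
from cell import env
import numpy as np
np.set_printoptions(precision=4,suppress=True)
o=env.get_obs();print(round(o['time_s'],2),o['tool_pos'],o['tool_rot'],'F',o['force'],'T',o['wrist_torque'],o['grip_width'],o['qpos'][6])
E
python3 -m pendant '[{"rx":0,"ry":0,"rz":0,"tx":-0.4,"ty":-0.1,"tz":0,"jaw":5},{"rx":0,"ry":0,"rz":-6.7,"tx":0,"ty":0,"tz":0,"jaw":5},{"rx":0,"ry":0,"rz":-6.7,"tx":0,"ty":0,"tz":0,"jaw":5},{"rx":0,"ry":0,"rz":-6.7,"tx":0,"ty":0,"tz":0,"jaw":5},{"rx":0,"ry":0,"rz":-6.7,"tx":0,"ty":0,"tz":0,"jaw":5},{"rx":0,"ry":0,"rz":-6.7,"tx":0,"ty":0,"tz":0,"jaw":5},{"rx":0,"ry":0,"rz":0,"tx":0,"ty":0,"tz":1,"jaw":5},{"rx":0,"ry":0,"rz":0,"tx":0,"ty":0,"tz":1,"jaw":5},{"rx":0,"ry":0,"rz":0,"tx":0,"ty":0,"tz":0,"jaw":5}]'; python3 st.py
python3 -m pendant '[{"rx":0,"ry":0,"rz":0,"tx":0,"ty":0,"tz":1,"jaw":5},{"rx":0,"ry":0,"rz":0,"tx":0,"ty":0,"tz":0,"jaw":5}]'; python3 st.py
```

```text
time_s: 10.53
tool_pos: [0.4862, -0.0844, 0.0454]
tool_rot: [180.0, -0.0, -161.0]
force: [0.2, 0.3, -1.7]
grip_width: 0.0159
10.53 [ 0.4862 -0.0844  0.0454] [ 179.9905   -0.0254 -161.0415] F [ 0.1785  0.2653 -1.6974] T [ 0.0478 -0.0094 -0.0157] 0.015948259536558793 120.81484409799512
time_s: 10.7
tool_pos: [0.4863, -0.0843, 0.0445]
tool_rot: [180.0, -0.0, -160.9]
force: [0.2, -0.6, -2.0]
grip_width: 0.0153
10.7 [ 0.4863 -0.0843  0.0445] [ 179.9973   -0.0162 -160.9381] F [ 0.2076 -0.5927 -1.985 ] T [0.1071 0.0145 0.0314] 0.015307979434006651 120.9588509178508
```

```bash
python3 -m pendant '[{"rx":0,"ry":0,"rz":0,"tx":0,"ty":0,"tz":0.7,"jaw":5},{"rx":0,"ry":0,"rz":0,"tx":0,"ty":0,"tz":0,"jaw":5}]'; python3 st.py
```

```text
time_s: 10.87
tool_pos: [0.4863, -0.0843, 0.0438]
tool_rot: [180.0, -0.0, -160.9]
force: [-0.1, -0.5, -1.4]
grip_width: 0.0159
10.87 [ 0.4863 -0.0843  0.0438] [ 179.9955   -0.0053 -160.8979] F [-0.1493 -0.5285 -1.3698] T [0.0273 0.0102 0.0457] 0.01587966708828229 121.03500089057908
```

```bash
for i in 1; do python3 -m pendant '[{"rx":0,"ry":0,"rz":0,"tx":0,"ty":0,"tz":0.6,"jaw":5},{"rx":0,"ry":0,"rz":0,"tx":0,"ty":0,"tz":0,"jaw":5}]'; done; python3 -m pendant '[{"rx":0,"ry":0,"rz":0,"tx":0,"ty":0,"tz":0.6,"jaw":5},{"rx":0,"ry":0,"rz":0,"tx":0,"ty":0,"tz":0,"jaw":5}]'; python3 st.py
```

```text
time_s: 11.03
tool_pos: [0.4865, -0.0843, 0.0436]
tool_rot: [180.0, 0.0, -160.9]
force: [-0.9, 0.9, 2.0]
grip_width: 0.0159
time_s: 11.2
tool_pos: [0.4865, -0.0844, 0.0436]
tool_rot: [180.0, 0.0, -160.9]
force: [-3.6, 0.4, 7.9]
grip_width: 0.016
11.2 [ 0.4865 -0.0844  0.0436] [ 179.9709    0.0112 -160.886 ] F [-3.6038  0.3912  7.9351] T [0.1442 0.6755 0.0412] 0.01595044780927264 121.1226082504957
```

```bash
python3 -m pendant '[{"rx":0,"ry":0,"rz":0,"tx":0,"ty":0,"tz":-0.4,"jaw":5},{"rx":0,"ry":0,"rz":1.5,"tx":0,"ty":0,"tz":0,"jaw":5},{"rx":0,"ry":0,"rz":1.5,"tx":0,"ty":0,"tz":0,"jaw":5}]'; python3 st.py; python3 -m pendant '[{"rx":0,"ry":0,"rz":1.5,"tx":0,"ty":0,"tz":0,"jaw":5},{"rx":0,"ry":0,"rz":1.5,"tx":0,"ty":0,"tz":0,"jaw":5},{"rx":0,"ry":0,"rz":1.5,"tx":0,"ty":0,"tz":0,"jaw":5}]'; python3 st.py
```

```text
time_s: 11.45
tool_pos: [0.4867, -0.0844, 0.0436]
tool_rot: [-180.0, 0.0, -163.9]
force: [-1.0, -1.0, 2.6]
grip_width: 0.0158
11.45 [ 0.4867 -0.0844  0.0436] [-179.996     0.0408 -163.9409] F [-0.9633 -1.0389  2.5763] T [0.0539 0.2971 0.0598] 0.015833225181873013 118.09394851885797
time_s: 11.7
tool_pos: [0.487, -0.0845, 0.0436]
tool_rot: [-180.0, 0.1, -168.4]
force: [-0.4, 0.4, 2.7]
grip_width: 0.0159
11.7 [ 0.487  -0.0845  0.0436] [-179.981     0.0673 -168.4455] F [-0.4185  0.4119  2.665 ] T [0.0181 0.1745 0.0545] 0.01591748639390707 113.67191650155173
```

```bash
python3 -m pendant '[{"rx":0,"ry":0,"rz":1.5,"tx":0,"ty":0,"tz":0,"jaw":5},{"rx":0,"ry":0,"rz":1.5,"tx":0,"ty":0,"tz":0,"jaw":5},{"rx":0,"ry":0,"rz":1.5,"tx":0,"ty":0,"tz":0,"jaw":5}]'; python3 st.py
```

```text
time_s: 11.95
tool_pos: [0.4871, -0.0845, 0.0436]
tool_rot: [-180.0, 0.1, -172.9]
force: [-0.3, 0.1, 2.3]
grip_width: 0.0159
11.95 [ 0.4871 -0.0845  0.0436] [-179.9803    0.0834 -172.9457] F [-0.3408  0.1117  2.318 ] T [-0.0579  0.1409  0.0262] 0.015910786875061894 109.25738480097291
```

```bash
python3 -m pendant '[{"rx":0,"ry":0,"rz":1.5,"tx":0,"ty":0,"tz":0,"jaw":5},{"rx":0,"ry":0,"rz":1.5,"tx":0,"ty":0,"tz":0,"jaw":5},{"rx":0,"ry":0,"rz":1.5,"tx":0,"ty":0,"tz":0,"jaw":5}]'; python3 st.py
```

```text
time_s: 12.2
tool_pos: [0.4872, -0.0845, 0.0436]
tool_rot: [-180.0, 0.1, -177.4]
force: [0.3, -1.4, 2.4]
grip_width: 0.0157
12.2 [ 0.4872 -0.0845  0.0436] [-179.9847    0.0907 -177.4485] F [ 0.3354 -1.382   2.3673] T [-0.0116  0.0287  0.0018] 0.01570174037510281 104.84374348827302
```

```bash
python3 -m pendant '[{"rx":0,"ry":0,"rz":1.5,"tx":0.5,"ty":0,"tz":0,"jaw":5},{"rx":0,"ry":0,"rz":1.5,"tx":0,"ty":0,"tz":0,"jaw":5},{"rx":0,"ry":0,"rz":1.5,"tx":0,"ty":0,"tz":0,"jaw":5}]'; python3 st.py
```

```text
time_s: 12.45
tool_pos: [0.4869, -0.0848, 0.0436]
tool_rot: [-180.0, 0.1, 178.1]
force: [0.7, -0.1, 1.9]
grip_width: 0.0162
12.45 [ 0.4869 -0.0848  0.0436] [-179.9682    0.1323  178.05  ] F [ 0.7023 -0.1218  1.8982] T [-0.2519 -0.0864  0.0071] 0.016153975584501584 100.40713375793548
```

```bash
python3 -m pendant '[{"rx":0,"ry":0,"rz":1.5,"tx":0,"ty":0,"tz":0,"jaw":5},{"rx":0,"ry":0,"rz":1.5,"tx":0,"ty":0,"tz":0,"jaw":5},{"rx":0,"ry":0,"rz":1.5,"tx":0,"ty":0,"tz":0,"jaw":5}]'; python3 st.py
```

```text
time_s: 12.7
tool_pos: [0.4869, -0.085, 0.0436]
tool_rot: [-180.0, 0.1, 173.5]
force: [0.7, -1.6, 1.8]
grip_width: 0.0154
12.7 [ 0.4869 -0.085   0.0436] [-179.966     0.1322  173.5455] F [ 0.7213 -1.6161  1.7964] T [-0.2768 -0.0966  0.0206] 0.01541508607166282 95.99662709064155
```

```bash
python3 -m pendant '[{"rx":0,"ry":0,"rz":1.5,"tx":0,"ty":0,"tz":0,"jaw":5},{"rx":0,"ry":0,"rz":1.5,"tx":0,"ty":0,"tz":0,"jaw":5},{"rx":0,"ry":0,"rz":1.5,"tx":0,"ty":0,"tz":0,"jaw":5}]'; python3 st.py
```

```text
time_s: 12.95
tool_pos: [0.4869, -0.085, 0.0436]
tool_rot: [-180.0, 0.1, 169.0]
force: [0.0, -1.3, 1.4]
grip_width: 0.0154
12.95 [ 0.4869 -0.085   0.0436] [-179.974     0.1271  169.0443] F [ 0.0275 -1.3089  1.436 ] T [-0.2951 -0.092  -0.0144] 0.015403137717769461 91.58825533123094
```

```bash
python3 -m pendant '[{"rx":0,"ry":0,"rz":1.5,"tx":0.2,"ty":0.6,"tz":0.1,"jaw":5},{"rx":0,"ry":0,"rz":1.5,"tx":0,"ty":0,"tz":0,"jaw":5},{"rx":0,"ry":0,"rz":1.5,"tx":0,"ty":0,"tz":0,"jaw":5}]'; python3 st.py
```

```text
time_s: 13.2
tool_pos: [0.4867, -0.0845, 0.0436]
tool_rot: [-180.0, 0.1, 164.5]
force: [-0.5, -0.4, 2.1]
grip_width: 0.0156
13.2 [ 0.4867 -0.0845  0.0436] [-179.9793    0.1244  164.5401] F [-0.504  -0.4433  2.0581] T [-0.3148  0.0186  0.0183] 0.015575810641051032 87.09609037654587
```

```bash
python3 -m pendant '[{"rx":0,"ry":0,"rz":1.5,"tx":0,"ty":0,"tz":0,"jaw":5},{"rx":0,"ry":0,"rz":1.5,"tx":0,"ty":0,"tz":0,"jaw":5},{"rx":0,"ry":0,"rz":1.5,"tx":0,"ty":0,"tz":0,"jaw":5}]'; python3 st.py
```

```text
time_s: 13.45
tool_pos: [0.4867, -0.0842, 0.0436]
tool_rot: [180.0, 0.1, 160.0]
force: [0.7, -0.3, 1.4]
grip_width: 0.0158
13.45 [ 0.4867 -0.0842  0.0436] [179.9935   0.1097 160.0452] F [ 0.6795 -0.3239  1.42  ] T [-0.1674 -0.0025  0.0409] 0.01582482253031517 82.68752484224788
```

```bash
python3 -m pendant '[{"rx":0,"ry":0,"rz":1.5,"tx":0,"ty":0,"tz":0,"jaw":5},{"rx":0,"ry":0,"rz":1.5,"tx":0,"ty":0,"tz":0,"jaw":5},{"rx":0,"ry":0,"rz":1.5,"tx":0,"ty":0,"tz":0,"jaw":5}]'; python3 st.py
```

```text
time_s: 13.7
tool_pos: [0.4866, -0.0838, 0.0435]
tool_rot: [180.0, 0.1, 155.5]
force: [0.5, 0.1, 2.9]
grip_width: 0.0157
13.7 [ 0.4866 -0.0838  0.0435] [179.9604   0.0876 155.5496] F [0.4535 0.0585 2.9445] T [ 0.1098 -0.004   0.0325] 0.01570610288629989 78.28582234425322
```

```bash
python3 -m pendant '[{"rx":0,"ry":0,"rz":1.5,"tx":0,"ty":-0.4,"tz":0,"jaw":5},{"rx":0,"ry":0,"rz":1.5,"tx":0,"ty":0,"tz":0,"jaw":5},{"rx":0,"ry":0,"rz":1.5,"tx":0,"ty":0,"tz":0,"jaw":5}]'; python3 st.py
```

```text
time_s: 13.95
tool_pos: [0.4857, -0.084, 0.043]
tool_rot: [180.0, 0.0, 151.0]
force: [0.6, 0.2, -1.2]
grip_width: 0.0157
13.95 [ 0.4857 -0.084   0.043 ] [179.9907   0.0159 151.0369] F [ 0.615   0.1727 -1.1669] T [-0.0304  0.051   0.0857] 0.01571522175828451 73.90036445285645
```

```bash
python3 -m pendant '[{"rx":0,"ry":0,"rz":1.5,"tx":0,"ty":0,"tz":0,"jaw":5},{"rx":0,"ry":0,"rz":1.5,"tx":0,"ty":0,"tz":0,"jaw":5},{"rx":0,"ry":0,"rz":1.5,"tx":0,"ty":0,"tz":0,"jaw":5}]'; python3 st.py
```

```text
time_s: 14.2
tool_pos: [0.4854, -0.0843, 0.0427]
tool_rot: [-180.0, -0.0, 146.5]
force: [0.1, 0.4, -0.9]
grip_width: 0.0157
14.2 [ 0.4854 -0.0843  0.0427] [-179.9691   -0.0065  146.5417] F [ 0.1063  0.4337 -0.8666] T [-0.0897  0.0439  0.1078] 0.015713126637149785 69.50993191717329
```

```bash
python3 -m pendant '[{"rx":0,"ry":0,"rz":1.5,"tx":0,"ty":0,"tz":0,"jaw":5},{"rx":0,"ry":0,"rz":1.5,"tx":0,"ty":0,"tz":0,"jaw":5},{"rx":0,"ry":0,"rz":1.5,"tx":0,"ty":0,"tz":0,"jaw":5}]'; python3 st.py
```

```text
time_s: 14.45
tool_pos: [0.4853, -0.0843, 0.0427]
tool_rot: [-180.0, -0.0, 142.0]
force: [-0.1, 0.7, 0.4]
grip_width: 0.0155
14.45 [ 0.4853 -0.0843  0.0427] [-179.9623   -0.0054  142.0452] F [-0.1199  0.7031  0.4206] T [-0.1836  0.0556  0.0882] 0.01552106490634194 65.11265710669447
```

```bash
python3 -m pendant '[{"rx":0,"ry":0,"rz":1.5,"tx":0,"ty":0,"tz":0,"jaw":5},{"rx":0,"ry":0,"rz":1.5,"tx":0,"ty":0,"tz":0,"jaw":5},{"rx":0,"ry":0,"rz":1.5,"tx":0,"ty":0,"tz":0,"jaw":5}]'; python3 st.py
```

```text
time_s: 14.7
tool_pos: [0.4853, -0.0844, 0.0427]
tool_rot: [-180.0, -0.0, 137.5]
force: [0.1, -0.7, -0.2]
grip_width: 0.0156
14.7 [ 0.4853 -0.0844  0.0427] [-179.9584   -0.0034  137.5466] F [ 0.0806 -0.651  -0.1965] T [-0.2023  0.1444  0.1386] 0.015643605474762016 60.717328454036796
```

```bash
python3 -m pendant '[{"rx":0,"ry":0,"rz":1.5,"tx":0,"ty":0,"tz":0,"jaw":5},{"rx":0,"ry":0,"rz":1.5,"tx":0,"ty":0,"tz":0,"jaw":5},{"rx":0,"ry":0,"rz":1.5,"tx":0,"ty":0,"tz":0,"jaw":5}]'; python3 st.py
```

```text
time_s: 14.95
tool_pos: [0.4852, -0.0844, 0.0427]
tool_rot: [-179.9, -0.0, 133.0]
force: [0.6, -0.5, -1.2]
grip_width: 0.0156
14.95 [ 0.4852 -0.0844  0.0427] [-179.9491   -0.0048  133.0448] F [ 0.5891 -0.5383 -1.1695] T [-0.1736  0.1418  0.0895] 0.015600041548852679 56.32348731059989
```

The foot fell in between yaw 155° and 151°: z dropped 0.9 mm and the force fell to zero. I ran on past that point because I had batched the calls. I'll check whether the lid turned with it.

Run:
```python
from h import *
import pickle
c=env.read_camera("wrist");save(c,"wrist12.png");pickle.dump(c,open('wrist12.pkl','wb'))
a=c["img"][210:300,245:390];cv2.imwrite('pics/w12c.png',cv2.resize(a,None,fx=5,fy=5,interpolation=2)[:,:,::-1])
```

```text
(no output)
```

View pics/w12c.png

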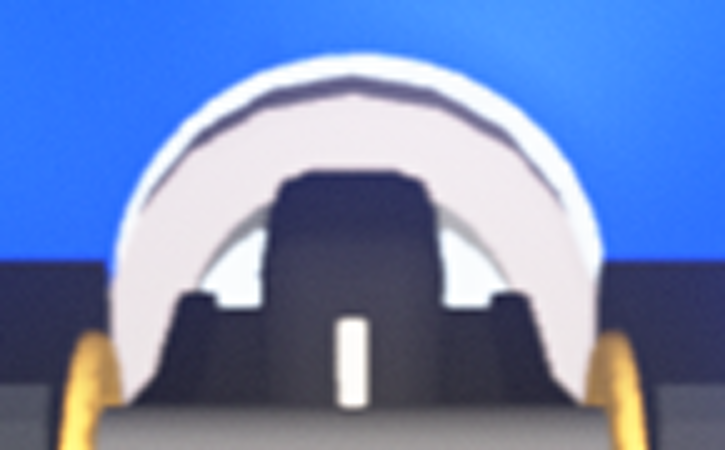

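```bash
python3 -m pendant '[{"rx":0,"ry":0,"rz":-2,"tx":0,"ty":0,"tz":0,"jaw":5},{"rx":0,"ry":0,"rz":0,"tx":0,"ty":0,"tz":0.5,"jaw":5},{"rx":0,"ry":0,"rz":0,"tx":0,"ty":0,"tz":0.5,"jaw":5},{"rx":0,"ry":0,"rz":0,"tx":0,"ty":0,"tz":0.5,"jaw":5},{"rx":0,"ry":0,"rz":0,"tx":0,"ty":0,"tz":0,"jaw":5}]'; python3 st.py
```

```text
time_s: 15.42
tool_pos: [0.4855, -0.0843, 0.0414]
tool_rot: [-180.0, 0.0, 135.1]
force: [0.3, -0.4, -1.1]
grip_width: 0.0158
15.42 [ 0.4855 -0.0843  0.0414] [-179.9881    0.0032  135.098 ] F [ 0.3254 -0.3527 -1.1081] T [-0.2552  0.0608  0.0374] 0.015782491571863795 58.441616912410396
```

It drops freely with no resistance. I'll go on down to the collar contact at about z = 0.0387.

```bash
python3 -m pendant '[{"rx":0,"ry":0,"rz":0,"tx":0,"ty":0,"tz":0.7,"jaw":5},{"rx":0,"ry":0,"rz":0,"tx":0,"ty":0,"tz":0.7,"jaw":5},{"rx":0,"ry":0,"rz":0,"tx":0,"ty":0,"tz":0.7,"jaw":5},{"rx":0,"ry":0,"rz":0,"tx":0,"ty":0,"tz":0.7,"jaw":5},{"rx":0,"ry":0,"rz":0,"tx":0,"ty":0,"tz":0,"jaw":5}]'; python3 st.py
```

```text
time_s: 15.83
tool_pos: [0.4857, -0.0843, 0.0387]
tool_rot: [-180.0, 0.0, 135.1]
force: [-0.3, -0.9, -0.6]
grip_width: 0.0162
15.83 [ 0.4857 -0.0843  0.0387] [-179.9964    0.0117  135.1209] F [-0.2805 -0.9218 -0.5835] T [-0.3966  0.0044  0.0336] 0.016198524152315905 58.65639473920726
```

```bash
python3 -m pendant '[{"rx":0,"ry":0,"rz":0,"tx":0,"ty":0,"tz":0.7,"jaw":5},{"rx":0,"ry":0,"rz":0,"tx":0,"ty":0,"tz":0.7,"jaw":5},{"rx":0,"ry":0,"rz":0,"tx":0,"ty":0,"tz":0,"jaw":5}]'; python3 st.py
```

```text
time_s: 16.08
tool_pos: [0.4857, -0.0843, 0.0376]
tool_rot: [180.0, 0.0, 135.1]
force: [-1.5, -1.8, 2.8]
grip_width: 0.0157
16.08 [ 0.4857 -0.0843  0.0376] [179.9946   0.0063 135.1254] F [-1.4993 -1.7596  2.799 ] T [-0.4246  0.3932  0.0312] 0.015667314609440975 58.755400925380755
```

```bash
python3 -m pendant '[{"rx":0,"ry":0,"rz":0,"tx":0,"ty":0,"tz":1,"jaw":5},{"rx":0,"ry":0,"rz":0,"tx":0,"ty":0,"tz":1,"jaw":5},{"rx":0,"ry":0,"rz":0,"tx":0,"ty":0,"tz":1,"jaw":5},{"rx":0,"ry":0,"rz":0,"tx":0,"ty":0,"tz":1,"jaw":5},{"rx":0,"ry":0,"rz":0,"tx":0,"ty":0,"tz":1,"jaw":5},{"rx":0,"ry":0,"rz":0,"tx":0,"ty":0,"tz":0.8,"jaw":5},{"rx":0,"ry":0,"rz":0,"tx":0,"ty":0,"tz":0,"jaw":5},{"rx":0,"ry":0,"rz":0,"tx":0,"ty":0,"tz":0,"jaw":5}]'; python3 st.py
```

```text
time_s: 16.75
tool_pos: [0.4858, -0.0843, 0.032]
tool_rot: [180.0, -0.0, 135.1]
force: [-2.5, -1.4, 7.4]
grip_width: 0.0155
16.75 [ 0.4858 -0.0843  0.032 ] [179.9914  -0.0015 135.1182] F [-2.5035 -1.4331  7.4295] T [-0.4806  0.7085  0.1006] 0.015497268927008158 59.16014158461374
```

```bash
python3 -m pendant '[{"rx":0,"ry":0,"rz":0,"tx":0,"ty":0,"tz":0.6,"jaw":5},{"rx":0,"ry":0,"rz":3,"tx":0,"ty":0,"tz":0,"jaw":5},{"rx":0,"ry":0,"rz":3,"tx":0,"ty":0,"tz":0,"jaw":5},{"rx":0,"ry":0,"rz":3,"tx":0,"ty":0,"tz":0,"jaw":5},{"rx":0,"ry":0,"rz":3,"tx":0,"ty":0,"tz":0,"jaw":5}]'; python3 st.py
```

```text
time_s: 17.17
tool_pos: [0.4865, -0.084, 0.0316]
tool_rot: [179.9, 0.0, 123.0]
force: [-1.7, -1.8, 7.8]
grip_width: 0.0158
17.17 [ 0.4865 -0.084   0.0316] [179.9174   0.0312 123.0044] F [-1.6585 -1.8313  7.8152] T [-0.3949  0.5417  0.1294] 0.015803734194237987 47.44259606379953
```

```bash
python3 -m pendant '[{"rx":0,"ry":0,"rz":4,"tx":0,"ty":0,"tz":0,"jaw":5},{"rx":0,"ry":0,"rz":4,"tx":0,"ty":0,"tz":0,"jaw":5},{"rx":0,"ry":0,"rz":4,"tx":0,"ty":0,"tz":0,"jaw":5},{"rx":0,"ry":0,"rz":4,"tx":0,"ty":0,"tz":0,"jaw":5},{"rx":0,"ry":0,"rz":4,"tx":0,"ty":0,"tz":0,"jaw":5}]'; python3 st.py
```

```text
time_s: 17.58
tool_pos: [0.4864, -0.0841, 0.0316]
tool_rot: [179.9, 0.0, 103.0]
force: [-1.2, -1.2, 8.3]
grip_width: 0.0159
17.58 [ 0.4864 -0.0841  0.0316] [179.9285   0.0045 102.9544] F [-1.217  -1.1522  8.3114] T [-0.4425  0.502   0.1024] 0.015885308447181428 28.07782403120203
```

```bash
python3 -m pendant '[{"rx":0,"ry":0,"rz":4,"tx":0,"ty":0,"tz":0,"jaw":5},{"rx":0,"ry":0,"rz":4,"tx":0,"ty":0,"tz":0,"jaw":5},{"rx":0,"ry":0,"rz":4,"tx":0,"ty":0,"tz":0,"jaw":5},{"rx":0,"ry":0,"rz":4,"tx":0,"ty":0,"tz":0,"jaw":5},{"rx":0,"ry":0,"rz":4,"tx":0,"ty":0,"tz":0,"jaw":5},{"rx":0,"ry":0,"rz":4,"tx":0,"ty":0,"tz":0,"jaw":5},{"rx":0,"ry":0,"rz":4,"tx":0,"ty":0,"tz":0,"jaw":5}]'; python3 st.py
```

```text
time_s: 18.17
tool_pos: [0.4862, -0.0842, 0.0315]
tool_rot: [179.9, -0.0, 75.0]
force: [-3.0, -1.6, 6.8]
grip_width: 0.0157
18.17 [ 0.4862 -0.0842  0.0315] [179.9465  -0.0225  74.9504] F [-3.0077 -1.6108  6.7601] T [-0.4744  0.6273  0.1028] 0.015705421993792906 1.2043355890121283
```

```bash
python3 -m pendant '[{"rx":0,"ry":0,"rz":4,"tx":0,"ty":0,"tz":0,"jaw":5},{"rx":0,"ry":0,"rz":4,"tx":0,"ty":0,"tz":0,"jaw":5},{"rx":0,"ry":0,"rz":4,"tx":0,"ty":0,"tz":0,"jaw":5},{"rx":0,"ry":0,"rz":4,"tx":0,"ty":0,"tz":0,"jaw":5},{"rx":0,"ry":0,"rz":4,"tx":0,"ty":0,"tz":0,"jaw":5},{"rx":0,"ry":0,"rz":4,"tx":0,"ty":0,"tz":0,"jaw":5}]'; python3 st.py
```

```text
time_s: 18.67
tool_pos: [0.4863, -0.0841, 0.0316]
tool_rot: [180.0, -0.1, 50.9]
force: [-1.3, -2.4, 8.1]
grip_width: 0.0157
18.67 [ 0.4863 -0.0841  0.0316] [179.9561  -0.0518  50.9494] F [-1.3324 -2.4108  8.0649] T [-0.4137  0.6523  0.1024] 0.01572499779722634 -21.603700182853995
```

```bash
python3 -m pendant '[{"rx":0,"ry":0,"rz":1.5,"tx":0,"ty":0,"tz":0,"jaw":5},{"rx":0,"ry":0,"rz":1.5,"tx":0,"ty":0,"tz":0,"jaw":5}]'; python3 st.py
```

```text
time_s: 18.83
tool_pos: [0.4864, -0.0841, 0.0315]
tool_rot: [180.0, -0.0, 48.1]
force: [-1.8, -2.9, 8.1]
grip_width: 0.0158
18.83 [ 0.4864 -0.0841  0.0315] [179.9545  -0.0491  48.07  ] F [-1.8248 -2.9221  8.109 ] T [-0.3914  0.6527  0.1099] 0.01579656314797084 -24.324245658674705
```

```bash
python3 -m pendant '[{"rx":0,"ry":0,"rz":1.5,"tx":0,"ty":0,"tz":0,"jaw":5},{"rx":0,"ry":0,"rz":1.5,"tx":0,"ty":0,"tz":0,"jaw":5}]'; python3 st.py
```

```text
time_s: 19.0
tool_pos: [0.4861, -0.0839, 0.0315]
tool_rot: [180.0, -0.0, 45.1]
force: [-2.8, -1.4, 9.5]
grip_width: 0.0158
19.0 [ 0.4861 -0.0839  0.0315] [179.9998  -0.0386  45.0888] F [-2.8442 -1.3927  9.5009] T [-0.2274  0.9413  0.21  ] 0.01577040037097797 -27.13666213697968
```

The torque doubled to 0.21 N m at yaw 45°, about 90° from where the foot sat in the slot, so that is the lug. I'll ease back 2° and let it rise.

```bash
python3 -m pendant '[{"rx":0,"ry":0,"rz":-2,"tx":0,"ty":0,"tz":0,"jaw":5},{"rx":0,"ry":0,"rz":0,"tx":0,"ty":0,"tz":-0.8,"jaw":5},{"rx":0,"ry":0,"rz":0,"tx":0,"ty":0,"tz":-0.8,"jaw":5},{"rx":0,"ry":0,"rz":0,"tx":0,"ty":0,"tz":-0.8,"jaw":5},{"rx":0,"ry":0,"rz":0,"tx":0,"ty":0,"tz":0,"jaw":5},{"rx":0,"ry":0,"rz":0,"tx":0,"ty":0,"tz":0,"jaw":5}]'; python3 st.py
```

```text
time_s: 19.5
tool_pos: [0.4862, -0.084, 0.0337]
tool_rot: [180.0, -0.1, 47.1]
force: [-1.8, -2.1, 6.4]
grip_width: 0.0158
19.5 [ 0.4862 -0.084   0.0337] [179.9677  -0.052   47.1285] F [-1.8374 -2.1191  6.4413] T [-0.3587  0.4843 -0.0312] 0.015812123497139615 -25.434430887120957
```

```bash
python3 -m pendant '[{"rx":0,"ry":0,"rz":0,"tx":0,"ty":0,"tz":-0.8,"jaw":5},{"rx":0,"ry":0,"rz":0,"tx":0,"ty":0,"tz":-0.8,"jaw":5},{"rx":0,"ry":0,"rz":0,"tx":0,"ty":0,"tz":0,"jaw":5}]'; python3 st.py;  python3 -m pendant '[{"rx":0,"ry":0,"rz":0,"tx":0,"ty":0,"tz":-0.8,"jaw":5},{"rx":0,"ry":0,"rz":0,"tx":0,"ty":0,"tz":0,"jaw":5}]'; python3 st.py
```

```text
time_s: 19.75
tool_pos: [0.4862, -0.084, 0.0353]
tool_rot: [180.0, -0.1, 47.1]
force: [0.4, -2.1, 5.2]
grip_width: 0.0161
19.75 [ 0.4862 -0.084   0.0353] [179.9567  -0.052   47.1281] F [ 0.3666 -2.1326  5.1635] T [-0.3848  0.2485  0.0191] 0.01611025460834758 -25.596176500269948
time_s: 19.92
tool_pos: [0.4859, -0.0839, 0.0357]
tool_rot: [180.0, -0.0, 47.1]
force: [0.6, -0.7, 2.2]
grip_width: 0.0157
19.92 [ 0.4859 -0.0839  0.0357] [179.9799  -0.031   47.1374] F [ 0.5784 -0.6602  2.2323] T [-0.3344 -0.0677  0.0086] 0.0157468655355005 -25.67073807101339
```

The knob rose past the lands and stopped at exactly the locked depth, 3.0 mm down, where the force fell off. Now a small test lift.

```bash
python3 -m pendant '[{"rx":0,"ry":0,"rz":0,"tx":0,"ty":0,"tz":-0.8,"jaw":5},{"rx":0,"ry":0,"rz":0,"tx":0,"ty":0,"tz":-1,"jaw":5},{"rx":0,"ry":0,"rz":0,"tx":0,"ty":0,"tz":-2,"jaw":5},{"rx":0,"ry":0,"rz":0,"tx":0,"ty":0,"tz":-4,"jaw":5},{"rx":0,"ry":0,"rz":0,"tx":0,"ty":0,"tz":-6,"jaw":5},{"rx":0,"ry":0,"rz":0,"tx":0,"ty":0,"tz":-10,"jaw":5},{"rx":0,"ry":0,"rz":0,"tx":0,"ty":0,"tz":-10,"jaw":5},{"rx":0,"ry":0,"rz":0,"tx":0,"ty":0,"tz":-6,"jaw":5},{"rx":0,"ry":0,"rz":0,"tx":0,"ty":0,"tz":0,"jaw":5},{"rx":0,"ry":0,"rz":0,"tx":0,"ty":0,"tz":0,"jaw":5}]' 40; python3 st.py
python3 - <<'E'
from h import *
import pickle
for n in ("wrist","scene"):
    c=env.read_camera(n);save(c,n+"13.png");pickle.dump(c,open(n+'13.pkl','wb'))
E
```

```text
time_s: 20.75
tool_pos: [0.4862, -0.0838, 0.0762]
tool_rot: [180.0, -0.1, 47.1]
force: [-0.8, 0.1, -4.1]
grip_width: 0.0158
20.75 [ 0.4862 -0.0838  0.0762] [179.9692  -0.1008  47.1468] F [-0.751   0.1344 -4.1489] T [-0.0789  0.1356 -0.0219] 0.015751003830096456 -29.385835070389433
```

View pics/wrist13.png

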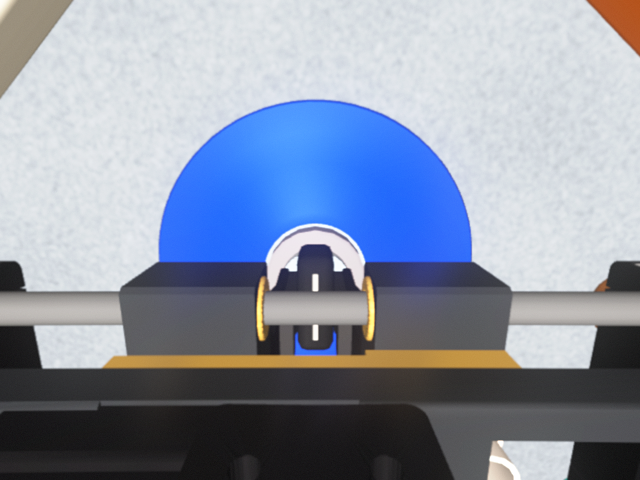

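View pics/scene13.png

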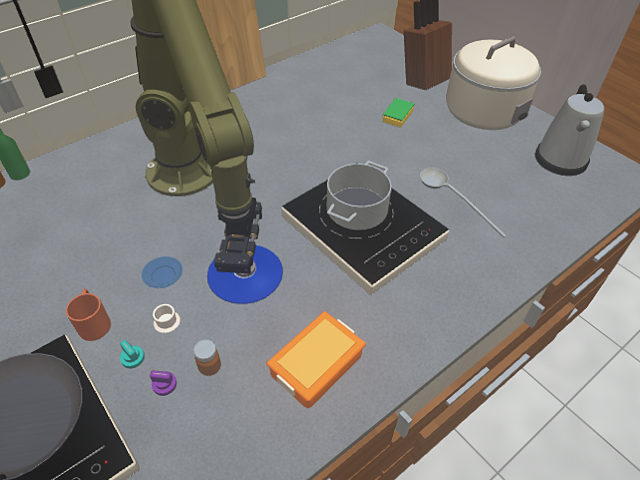

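The lid hangs level from the knob with a load of -4.1 N. Next I'll measure the pot mouth in the top and scene views, using the lid's known position to correct each camera.

Run:
```python
from fit import *
import pickle
t=pickle.load(open('top0.pkl','rb'));s=pickle.load(open('scene0.pkl','rb'))
a=t["img"][215:305,180:290];cv2.imwrite('pics/pott.png',cv2.resize(a,None,fx=7,fy=6.6,interpolation=2)[:,:,::-1])
a=s["img"][150:240,310:410];cv2.imwrite('pics/pots.png',cv2.resize(a,None,fx=6,fy=6,interpolation=2)[:,:,::-1])
for n,c,box in(('top',t,(320,220,410,310)),('scene',s,(195,240,300,325))):
    hsv=cv2.cvtColor(c["img"],cv2.COLOR_RGB2HSV);m=((hsv[...,0]>108)&(hsv[...,0]<128)&(hsv[...,1]>190))
    e=edge(c,m,box);P=plane(c,e,.010)[:,:2];print(n,'lid',circ(P),circ(P,.0925))
```

```text
top lid (array([ 0.48665255, -0.08349267,  0.08891987]), np.float64(0.0008058713900228196)) (array([ 0.48863724, -0.08350879]), np.float64(0.003916141354714566))
scene lid (array([ 152.0251787 , -117.98948445,  191.98261051]), np.float64(7.527273099028807e-09)) (array([ 0.57588931, -0.15511387]), np.float64(3.123698189192576e-05))
```

View pics/pott.png

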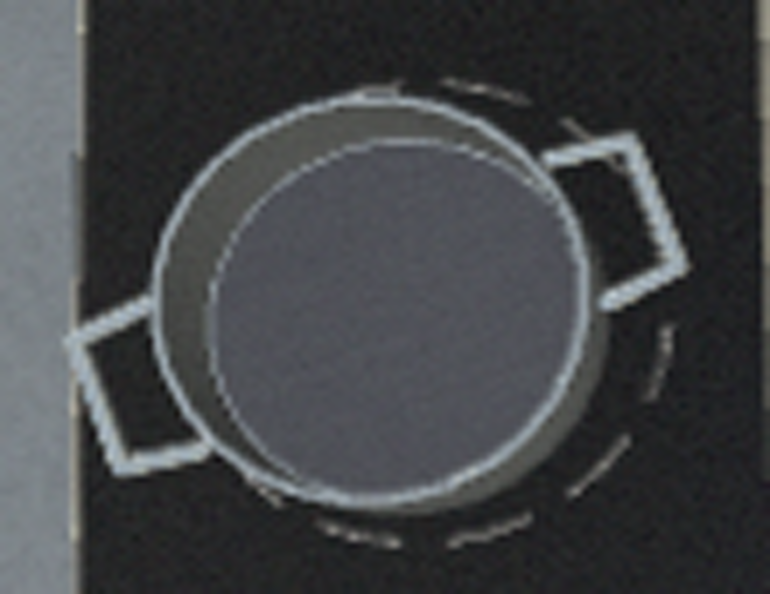

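View pics/pots.png

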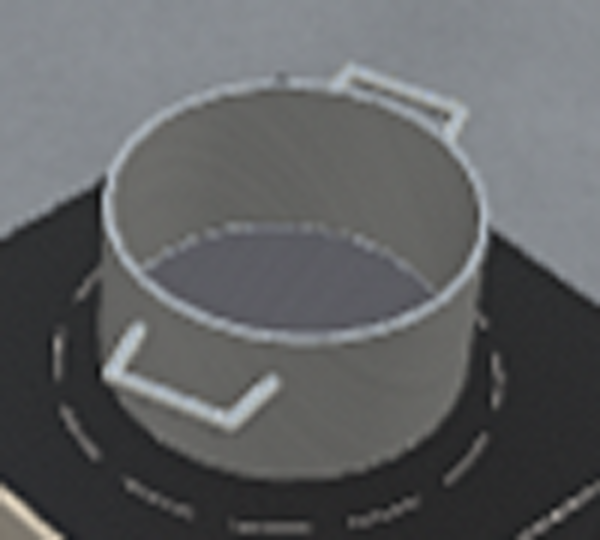

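Run:
```python
from fit import *
import pickle
t=pickle.load(open('top0.pkl','rb'));s=pickle.load(open('scene0.pkl','rb'))
e=np.array([(153,290),(590,290),(375,93),(370,507),(205,165),(200,430),(545,165),(555,420)],float);e=e/[7,6.6]+[180,215]-.43
P=plane(t,e,.14)[:,:2];print('top pot',circ(P),circ(P,.084))
e=np.array([(102,215),(489,215),(270,80),(305,343),(130,142),(150,285),(440,290),(400,108)],float)/6+[310,150]-.42
P=plane(s,e,.14)[:,:2];print('scene pot',circ(P),circ(P,.084))
# scene hue fix for lid
hsv=cv2.cvtColor(s["img"],cv2.COLOR_RGB2HSV);print(hsv[290,225]);h,sa=hsv[...,0].astype(int),hsv[...,1]
m=(abs(h-int(hsv[290,225][0]))<8)&(sa>170);e=edge(s,m,(195,240,300,325)).astype(float)
for z in(.01,.012):P=plane(s,e,z)[:,:2];print('scene lid',len(e),circ(P),circ(P,.0925))
```

```text
top pot (array([0.48733381, 0.27718682, 0.0840093 ]), np.float64(0.0009621047797913957)) (array([0.48733695, 0.27718958]), np.float64(0.0009625354233307407))
scene pot (array([0.48938692, 0.27829473, 0.08277274]), np.float64(0.0019668800760939305)) (array([0.48934516, 0.2779656 ]), np.float64(0.0024852663347570488))
[113 177 171]
scene lid 183 (array([ 0.48815963, -0.08349843,  0.08903646]), np.float64(0.0007814523422394223)) (array([ 0.48613217, -0.08234404]), np.float64(0.003948103142735438))
scene lid 183 (array([ 0.48954163, -0.08418334,  0.08886733]), np.float64(0.0007799610967794471)) (array([ 0.48734494, -0.08293303]), np.float64(0.0041532522665117845))
```

```bash
python3 -m pendant '[{"rx":0,"ry":0,"rz":0,"tx":0,"ty":0,"tz":-10,"jaw":5},{"rx":0,"ry":0,"rz":0,"tx":0,"ty":0,"tz":-20,"jaw":5},{"rx":0,"ry":0,"rz":0,"tx":0,"ty":0,"tz":-25,"jaw":5},{"rx":0,"ry":0,"rz":0,"tx":0,"ty":0,"tz":-25,"jaw":5},{"rx":0,"ry":0,"rz":0,"tx":0,"ty":0,"tz":-25,"jaw":5},{"rx":0,"ry":0,"rz":0,"tx":0,"ty":0,"tz":-25,"jaw":5},{"rx":0,"ry":0,"rz":0,"tx":0,"ty":0,"tz":-15,"jaw":5},{"rx":0,"ry":0,"rz":0,"tx":0,"ty":0,"tz":0,"jaw":5}]' 
python3 -m pendant '[{"rx":0,"ry":0,"rz":0,"tx":8,"ty":-7.5,"tz":0,"jaw":5},{"rx":0,"ry":0,"rz":0,"tx":15,"ty":-14,"tz":0,"jaw":5},{"rx":0,"ry":0,"rz":0,"tx":18,"ty":-16.6,"tz":0,"jaw":5},{"rx":0,"ry":0,"rz":0,"tx":18,"ty":-16.6,"tz":0,"jaw":5},{"rx":0,"ry":0,"rz":0,"tx":18,"ty":-16.6,"tz":0,"jaw":5},{"rx":0,"ry":0,"rz":0,"tx":18,"ty":-16.6,"tz":0,"jaw":5},{"rx":0,"ry":0,"rz":0,"tx":18,"ty":-16.6,"tz":0,"jaw":5},{"rx":0,"ry":0,"rz":0,"tx":18,"ty":-16.6,"tz":0,"jaw":5},{"rx":0,"ry":0,"rz":0,"tx":18,"ty":-16.6,"tz":0,"jaw":5},{"rx":0,"ry":0,"rz":0,"tx":18,"ty":-16.6,"tz":0,"jaw":5},{"rx":0,"ry":0,"rz":0,"tx":18,"ty":-16.6,"tz":0,"jaw":5},{"rx":0,"ry":0,"rz":0,"tx":18,"ty":-16.6,"tz":0,"jaw":5},{"rx":0,"ry":0,"rz":0,"tx":18,"ty":-16.6,"tz":0,"jaw":5},{"rx":0,"ry":0,"rz":0,"tx":18,"ty":-16.6,"tz":0,"jaw":5},{"rx":0,"ry":0,"rz":0,"tx":16,"ty":-15,"tz":0,"jaw":5},{"rx":0,"ry":0,"rz":0,"tx":10,"ty":-9.6,"tz":0,"jaw":5},{"rx":0,"ry":0,"rz":0,"tx":0,"ty":0,"tz":0,"jaw":5},{"rx":0,"ry":0,"rz":0,"tx":0,"ty":0,"tz":0,"jaw":5},{"rx":0,"ry":0,"rz":0,"tx":0,"ty":0,"tz":0,"jaw":5}]'; python3 st.py
python3 - <<'E'
from h import *
import pickle
for n in ("wrist","scene","top"):
    c=env.read_camera(n);save(c,n+"14.png");pickle.dump(c,open(n+'14.pkl','wb'))
E
python3 st.py
```

```text
time_s: 21.52
tool_pos: [0.4878, -0.0846, 0.2242]
tool_rot: [179.8, -0.3, 47.1]
force: [-0.0, -0.6, -3.3]
grip_width: 0.0159
time_s: 23.1
tool_pos: [0.4864, 0.275, 0.22]
tool_rot: [179.9, 0.1, 47.0]
force: [-0.6, -0.3, -3.4]
grip_width: 0.0158
23.1 [0.4864 0.275  0.22  ] [179.9464   0.1041  47.0199] F [-0.5515 -0.2954 -3.414 ] T [-0.1343  0.1394  0.0148] 0.01583146769677584 -71.52608287137913
23.25 [0.4866 0.2754 0.2206] [179.9952   0.0019  46.9956] F [ 0.0197  1.0012 -4.0845] T [-0.1647  0.0965  0.0124] 0.015711988953761153 -71.5308454721303
```

View pics/wrist14.png

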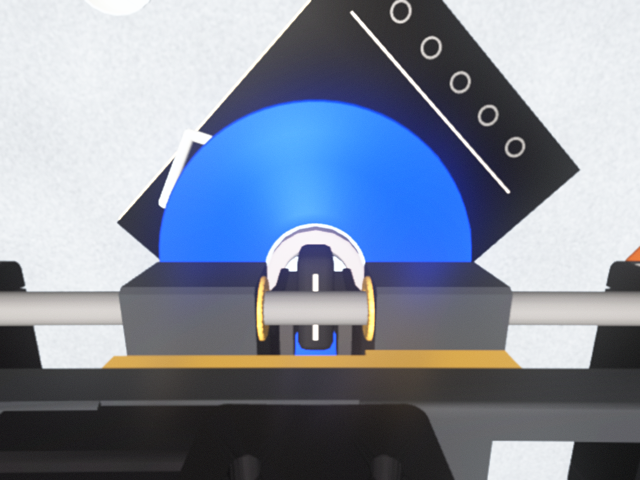

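View pics/scene14.png

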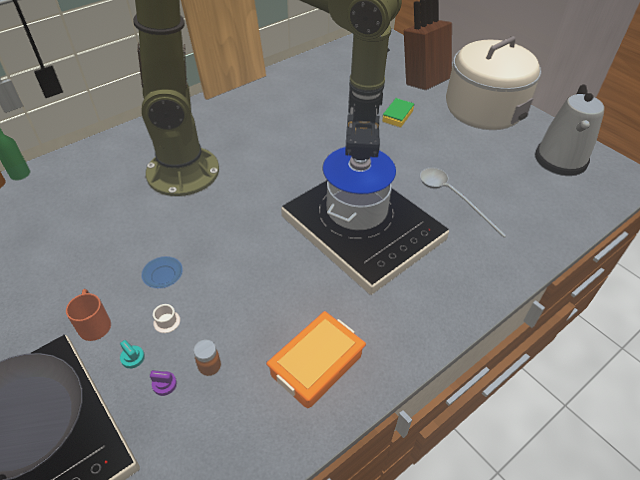

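Run:
```python
from fit import *
import pickle
for n,box in(('scene',(310,140,410,205)),('top',(170,190,310,330))):
    s=pickle.load(open(n+'14.pkl','rb'))
    hsv=cv2.cvtColor(s["img"],cv2.COLOR_RGB2HSV);h,sa=hsv[...,0].astype(int),hsv[...,1]
    m=(h>108)&(h<126)&(sa>165);e=edge(s,m,box).astype(float)
    P=plane(s,e,.1849+.010)[:,:2]
    for _ in range(4):
        q=circ(P)[0];P=P[abs(np.hypot(*(P-q[:2]).T)-q[2])<.003]
    print(n,len(P),circ(P))
```

```text
scene 131 (array([0.4888627 , 0.27407785, 0.08901106]), np.float64(0.0009287814402798483))
top 22 (array([0.47494396, 0.21720083, 0.04378722]), np.float64(0.0013080880398669314))
```

```bash
python3 -m pendant '[{"rx":0,"ry":0,"rz":0,"tx":2,"ty":-1.4,"tz":8,"jaw":5},{"rx":0,"ry":0,"rz":0,"tx":0,"ty":0,"tz":12,"jaw":5},{"rx":0,"ry":0,"rz":0,"tx":0,"ty":0,"tz":12,"jaw":5},{"rx":0,"ry":0,"rz":0,"tx":0,"ty":0,"tz":8,"jaw":5},{"rx":0,"ry":0,"rz":0,"tx":0,"ty":0,"tz":0,"jaw":5},{"rx":0,"ry":0,"rz":0,"tx":0,"ty":0,"tz":0,"jaw":5},{"rx":0,"ry":0,"rz":0,"tx":0,"ty":0,"tz":0,"jaw":5}]'; python3 st.py
python3 - <<'E'
from fit import *
import pickle
s=env.read_camera("scene");pickle.dump(s,open('scene15.pkl','wb'))
a=s["img"][140:240,310:410];cv2.imwrite('pics/s15.png',cv2.resize(a,None,fx=6,fy=6,interpolation=2)[:,:,::-1])
hsv=cv2.cvtColor(s["img"],cv2.COLOR_RGB2HSV);h,sa=hsv[...,0].astype(int),hsv[...,1]
m=(h>108)&(h<126)&(sa>165);e=edge(s,m,(310,140,410,215)).astype(float)
z=env.get_obs()['tool_pos'][2]-.0137+.003-.025
P=plane(s,e,z+.010)[:,:2]
for _ in range(4):
    q=circ(P)[0];P=P[abs(np.hypot(*(P-q[:2]).T)-q[2])<.003]
print(len(P),circ(P))
E
```

```text
time_s: 23.83
tool_pos: [0.4867, 0.2795, 0.1807]
tool_rot: [180.0, -0.0, 47.1]
force: [0.8, 0.7, -4.1]
grip_width: 0.016
23.83 [0.4867 0.2795 0.1807] [179.9869  -0.0214  47.1275] F [ 0.7539  0.7155 -4.0957] T [-0.0809  0.0989 -0.0626] 0.015999243740709414 -70.90564885667344
131 (array([0.48902868, 0.27868479, 0.08892433]), np.float64(0.0009029395612614305))
```

View pics/s15.png

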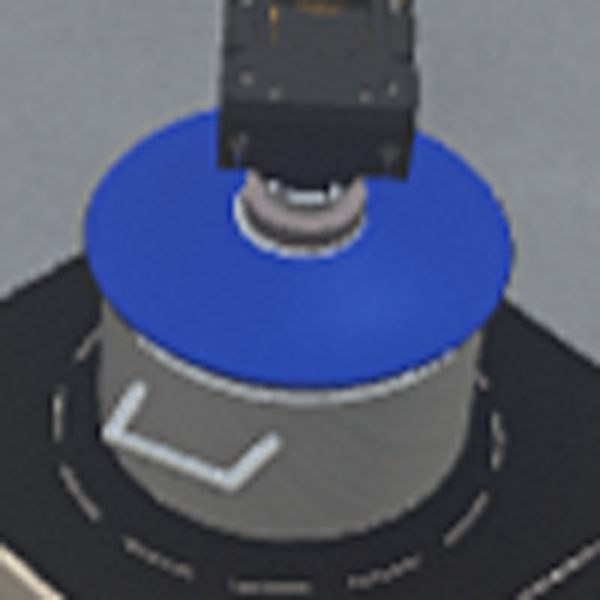

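```bash
python3 -m pendant '[{"rx":0,"ry":0,"rz":0,"tx":-0.8,"ty":0.7,"tz":1.5,"jaw":5},{"rx":0,"ry":0,"rz":0,"tx":0,"ty":0,"tz":1.5,"jaw":5},{"rx":0,"ry":0,"rz":0,"tx":0,"ty":0,"tz":1.5,"jaw":5},{"rx":0,"ry":0,"rz":0,"tx":0,"ty":0,"tz":1.5,"jaw":5},{"rx":0,"ry":0,"rz":0,"tx":0,"ty":0,"tz":1,"jaw":5},{"rx":0,"ry":0,"rz":0,"tx":0,"ty":0,"tz":0,"jaw":5},{"rx":0,"ry":0,"rz":0,"tx":0,"ty":0,"tz":0,"jaw":5}]'; python3 st.py
```

```text
time_s: 24.47
tool_pos: [0.4864, 0.2784, 0.1735]
tool_rot: [-180.0, 0.0, 47.1]
force: [0.3, -0.3, -3.8]
grip_width: 0.016
24.47 [0.4864 0.2784 0.1735] [-179.9995    0.0025   47.132 ] F [ 0.3411 -0.2645 -3.793 ] T [-0.1198  0.166  -0.0119] 0.01597472386773459 -70.69243516951191
```

```bash
python3 -m pendant '[{"rx":0,"ry":0,"rz":0,"tx":0,"ty":0,"tz":1,"jaw":5},{"rx":0,"ry":0,"rz":0,"tx":0,"ty":0,"tz":1,"jaw":5},{"rx":0,"ry":0,"rz":0,"tx":0,"ty":0,"tz":1,"jaw":5},{"rx":0,"ry":0,"rz":0,"tx":0,"ty":0,"tz":0,"jaw":5}]'; python3 st.py
```

```text
time_s: 24.8
tool_pos: [0.4863, 0.2783, 0.1703]
tool_rot: [-180.0, 0.0, 47.1]
force: [0.3, -0.4, -4.0]
grip_width: 0.0156
24.8 [0.4863 0.2783 0.1703] [-179.9948    0.0177   47.1312] F [ 0.3405 -0.4313 -3.9535] T [-0.1636  0.1368 -0.0202] 0.015573532588658285 -70.62107007934355
```

The ring is inside the rim, with no contact so far and about 2.6 mm left to go.

```bash
python3 -m pendant '[{"rx":0,"ry":0,"rz":0,"tx":0,"ty":0,"tz":0.8,"jaw":5},{"rx":0,"ry":0,"rz":0,"tx":0,"ty":0,"tz":0.6,"jaw":5},{"rx":0,"ry":0,"rz":0,"tx":0,"ty":0,"tz":0.5,"jaw":5},{"rx":0,"ry":0,"rz":0,"tx":0,"ty":0,"tz":0,"jaw":5}]'; python3 st.py;python3 -m pendant '[{"rx":0,"ry":0,"rz":0,"tx":0,"ty":0,"tz":0.5,"jaw":5},{"rx":0,"ry":0,"rz":0,"tx":0,"ty":0,"tz":0,"jaw":5}]'; python3 st.py
```

```text
time_s: 25.13
tool_pos: [0.4864, 0.2783, 0.1686]
tool_rot: [-180.0, 0.0, 47.1]
force: [0.3, 0.2, -4.3]
grip_width: 0.0161
25.13 [0.4864 0.2783 0.1686] [-179.9988    0.0058   47.1299] F [ 0.2826  0.2184 -4.3373] T [-0.1643  0.137  -0.0432] 0.0160621720528347 -70.57834476110072
time_s: 25.3
tool_pos: [0.4865, 0.2783, 0.1681]
tool_rot: [-180.0, -0.0, 47.1]
force: [0.1, 0.3, -4.3]
grip_width: 0.0158
25.3 [0.4865 0.2783 0.1681] [-179.9987   -0.005    47.1315] F [ 0.0584  0.2824 -4.281 ] T [-0.1516  0.0806 -0.0302] 0.015789145135980516 -70.56412910258508
```

```bash
python3 -m pendant '[{"rx":0,"ry":0,"rz":0,"tx":0,"ty":0,"tz":0.4,"jaw":5},{"rx":0,"ry":0,"rz":0,"tx":0,"ty":0,"tz":0,"jaw":5}]'; python3 st.py;python3 -m pendant '[{"rx":0,"ry":0,"rz":0,"tx":0,"ty":0,"tz":0.3,"jaw":5},{"rx":0,"ry":0,"rz":0,"tx":0,"ty":0,"tz":0,"jaw":5}]'; python3 st.py
```

```text
time_s: 25.47
tool_pos: [0.4865, 0.2784, 0.1678]
tool_rot: [180.0, -0.0, 47.1]
force: [0.7, 0.1, -2.3]
grip_width: 0.0156
25.47 [0.4865 0.2784 0.1678] [179.9987  -0.0121  47.1302] F [ 0.6969  0.1146 -2.3221] T [-0.0561  0.1403 -0.0258] 0.015579151295108885 -70.55646218690443
time_s: 25.63
tool_pos: [0.4866, 0.2784, 0.1678]
tool_rot: [-180.0, -0.0, 47.1]
force: [-1.9, -0.4, -1.3]
grip_width: 0.0157
25.63 [0.4866 0.2784 0.1678] [-179.9983   -0.019    47.1266] F [-1.9422 -0.4258 -1.3393] T [-0.1928  0.233   0.0355] 0.01573639550493386 -70.55009391121318
```

Seated at z = 0.1678 (0.1677 predicted), with the load passing to the rim. Releasing.

```bash
python3 -m pendant '[{"rx":0,"ry":0,"rz":0,"tx":0,"ty":0,"tz":0,"jaw":18},{"rx":0,"ry":0,"rz":0,"tx":0,"ty":0,"tz":0,"jaw":22},{"rx":0,"ry":0,"rz":0,"tx":0,"ty":0,"tz":0,"jaw":30},{"rx":0,"ry":0,"rz":0,"tx":0,"ty":0,"tz":0,"jaw":36},{"rx":0,"ry":0,"rz":0,"tx":0,"ty":0,"tz":0,"jaw":36},{"rx":0,"ry":0,"rz":0,"tx":0,"ty":0,"tz":0,"jaw":36}]' 10; python3 st.py
python3 -m pendant '[{"rx":0,"ry":0,"rz":0,"tx":0,"ty":0,"tz":-5,"jaw":36},{"rx":0,"ry":0,"rz":0,"tx":0,"ty":0,"tz":-10,"jaw":36},{"rx":0,"ry":0,"rz":0,"tx":0,"ty":0,"tz":-20,"jaw":36},{"rx":0,"ry":0,"rz":0,"tx":0,"ty":0,"tz":-25,"jaw":36},{"rx":0,"ry":0,"rz":0,"tx":0,"ty":0,"tz":-30,"jaw":36},{"rx":0,"ry":0,"rz":0,"tx":0,"ty":0,"tz":-30,"jaw":36},{"rx":0,"ry":0,"rz":0,"tx":-25,"ty":-20,"tz":0,"jaw":36},{"rx":0,"ry":0,"rz":0,"tx":-25,"ty":-20,"tz":0,"jaw":36},{"rx":0,"ry":0,"rz":0,"tx":-25,"ty":-20,"tz":0,"jaw":36},{"rx":0,"ry":0,"rz":0,"tx":0,"ty":0,"tz":0,"jaw":36},{"rx":0,"ry":0,"rz":0,"tx":0,"ty":0,"tz":0,"jaw":36}]'; python3 st.py
python3 - <<'E'
from h import *
import pickle
for n in ("wrist","scene","top"):
    c=env.read_camera(n);save(c,n+"16.png");pickle.dump(c,open(n+'16.pkl','wb'))
E
```

```text
time_s: 26.13
tool_pos: [0.4865, 0.2784, 0.1676]
tool_rot: [180.0, -0.0, 47.1]
force: [-0.0, 0.8, 0.9]
grip_width: 0.0346
26.13 [0.4865 0.2784 0.1676] [179.9986  -0.021   47.1351] F [-0.0208  0.8492  0.8606] T [-0.0955  0.0938  0.0037] 0.03459413725641724 -70.55221586551198
time_s: 27.05
tool_pos: [0.3907, 0.2646, 0.2889]
tool_rot: [-179.9, -0.2, 47.3]
force: [0.7, -0.1, -0.3]
grip_width: 0.036
27.05 [0.3907 0.2646 0.2889] [-179.9272   -0.167    47.2606] F [ 0.7341 -0.1434 -0.2854] T [-0.1415  0.0628  0.0341] 0.03600553847224314 -83.0642951346938
```

View pics/wrist16.png

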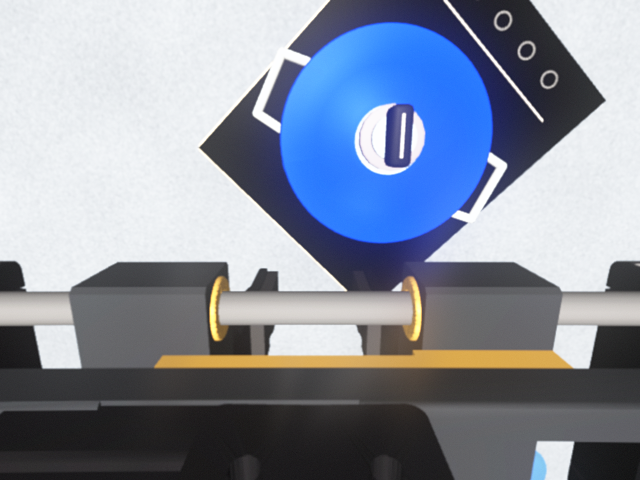

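View pics/scene16.png

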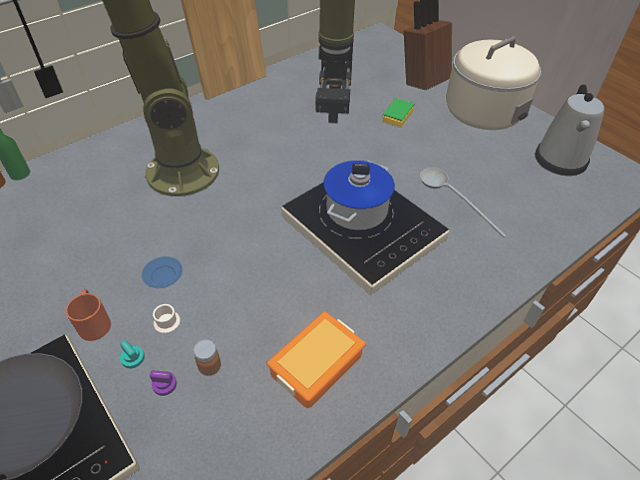

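View pics/top16.png

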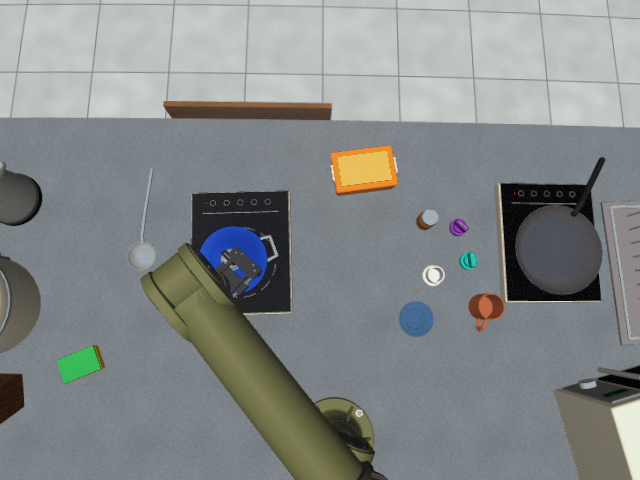

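The lid is on the pot with its knob locked. I'll check that it is level and centred, and that the pot and dish haven't moved.

Run:
```python
from fit import *
import pickle
c=pickle.load(open('wrist16.pkl','rb'));hsv=cv2.cvtColor(c["img"],cv2.COLOR_RGB2HSV);h,s=hsv[...,0].astype(int),hsv[...,1]
m=(h>105)&(h<128)&(s>150);e=edge(c,m,(260,10,510,250)).astype(float);P=plane(c,e,.142)[:,:2];f=circ(P);print('lid',f)
ys,xs=np.where(m[10:250,260:510]);Q=depthpt(c,np.c_[xs+260,ys+10]);r=np.hypot(*(Q[:,:2]-f[0][:2]).T);k=(r>.078)&(r<.089)&(Q[:,2]>.12)
A=np.c_[Q[k,:2]-f[0][:2],np.ones(k.sum())];q=np.linalg.lstsq(A,Q[k,2],rcond=None)[0];print('flange z, tilt deg',q[2],np.degrees(np.arctan(q[:2])))
for n,b in(('top',(415,255,455,295)),('scene',(145,285,190,340))):
    a=pickle.load(open(n+'0.pkl','rb'));d=pickle.load(open(n+'16.pkl','rb'))
    for nm,x in(('before',a),('after',d)):
        g=(x["img"].min(2)>205);k=np.zeros((480,640),np.uint8);k[b[1]:b[3],b[0]:b[2]]=g[b[1]:b[3],b[0]:b[2]];ys,xs=np.where(k);print(n,nm,'dish white px box',xs.min(),xs.max(),ys.min(),ys.max())
a=pickle.load(open('scene0.pkl','rb'))["img"][195:250,320:400];d=pickle.load(open('scene16.pkl','rb'))["img"][195:250,320:400]
im=np.hstack([a,d]);cv2.imwrite('pics/potcmp.png',cv2.resize(im,None,fx=5,fy=5,interpolation=2)[:,:,::-1])
(w,_)=cv2.phaseCorrelate(a[12:].mean(2).astype(np.float32),d[12:].mean(2).astype(np.float32));print('pot shift px',w)
```

```text
lid (array([0.48871273, 0.27315978, 0.09644773]), np.float64(0.0033410380409770505))
flange z, tilt deg 0.1445766413692248 [-0.07612636  0.11638745]
top before dish white px box 423 436 267 285
top after dish white px box 423 443 266 285
scene before dish white px box 155 178 314 331
scene after dish white px box 153 178 304 331
pot shift px (-0.0013970074147593436, 0.4565822032489315)
```

View pics/potcmp.png

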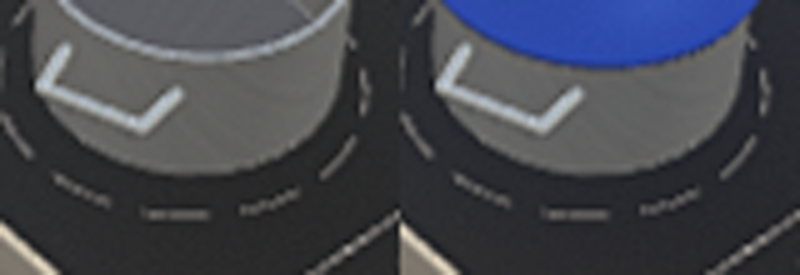

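The flange is level to about 0.1°, with its top at 0.1446 m (0.144 m expected). The pot and dish stand where they did, and the robot is clear. Handing in.

```bash
python3 -c "
from cell import env
print(env.sign_off(), env.get_obs()['time_s'])"
```

```text
the job is handed in; nothing more can be done
the job is handed in; nothing more can be done
```

The lid is seated on the pot with the black knob locked in it. The robot let go and backed clear, and I handed the job in at about 27 s.

**How it went:** I found the slot by a light press of about 3 N while turning the knob. I then pressed the knob down against its spring (about 8.5 N), turned it 90° clockwise to the lug and let it rise. I carried the lid by the knob alone.

**Last checks:**
- **Lock:** the knob came to rest 3.0 mm down, the locked depth, and the lid lifted by it with a load of about 4.1 N.
- **Seat:** the lid's flange is level to about 0.1°. Its top is at 0.1446 m against 0.144 m expected.
- **Surroundings:** before and after pictures show no movement of the pot or dish, and nothing else looks moved.

**What went wrong or disagreed:**
- **Fingertips:** they sit about 27 mm higher than the stated tool point, so the first grasp closed in the air above the bar, touching nothing. I corrected from the wrist camera's depth.
- **Slot search:** I batched the steps and turned about 20° past the point where the foot dropped in, at about 0.1 N m. The foot's rivet may have slipped, or the lid may have turned a little on the counter; I could not tell which.
- **Centring:** the pot centre differed by about 1–2 mm between the top and scene cameras, and I aimed between them. The last check of the lid's centre was a poor fit, so I don't rely on it.

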